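# Dock the sample racks, jar and tube by colour

### The job

Tidy the sample station: stand the red rack in the red tray, the green rack in the green tray, the amber jar in the yellow dish and the blue-capped tube in the blue cup, each flat on its holder's floor. Put the white cover over the red rack only after that rack is down in its tray, so that the cover sits level on the tube caps. Keep everything upright, leave the glass beaker where it is, and let go of everything at the end.

Things in the scene. Friction and masses are not known exactly. Their poses are not given: they have to be found in the camera images.
- red_rack: Red mini tube rack, a block 72 (x) x 46 (y) x 45 mm high, with twelve white tube caps standing in its top to 53 mm overall; 0.08 to 0.17 kg. Loose, upright. Origin: centre of its underside; x along the long side, z up. Its plain side walls can be gripped across the 46 mm width.
- green_rack: Green mini tube rack, a block 72 (x) x 46 (y) x 45 mm high, with twelve white tube caps standing in its top to 53 mm overall; 0.08 to 0.17 kg. Loose, upright. Origin: centre of its underside; x along the long side, z up. Its plain side walls can be gripped across the 46 mm width.
- jar: Round amber glass jar with a yellow cap, 54 mm in diameter, 75 mm high overall; the cap is 48 mm in diameter and takes up the top 16 mm, with a short shoulder below it; grip the glass body. 0.11 to 0.23 kg. Loose, upright. Origin: centre of its underside, z up.
- tube: Upright self-standing clear sample tube with a white label band and a blue screw cap: body 30 mm in diameter and flat-footed, 115 mm high overall; the cap is 34 mm in diameter and takes up the top 22 mm. 0.05 to 0.10 kg, loose. Origin: centre of its underside, z up.
- cover: White rack cover, loose, open underneath: 94 (x) x 68 (y) mm outside, 88 x 62 inside, roof top 23 mm above the lower rim, roof and walls 3 mm. On the roof a red grip bar 44 (x) x 12 (y) mm, top 45 mm above the rim. 0.04 to 0.085 kg. Origin: centre of the rim plane; z up. On the red rack, long sides together, its roof lies on the caps, rim 33 mm above the rack's underside, 8 mm to spare each side.
- red_tray: Red tray fixed to the bench, open on top, 100 (x) x 74 (y) mm outside, 92 x 66 mm inside, rim 12 mm above the bench, inner floor 4 mm above the bench. Origin: centre of its underside; x along the long side, z up. Holds the red rack, long side along long side, with 10 mm to spare on each side.
- green_tray: Green tray fixed to the bench, open on top, 100 (x) x 74 (y) mm outside, 92 x 66 mm inside, rim 12 mm above the bench, inner floor 4 mm above the bench. Origin: centre of its underside; x along the long side, z up. Holds the green rack, long side along long side, with 10 mm to spare on each side.
- blue_cup: Blue round cup fixed to the bench: 66 mm outside, 50 mm inside diameter, rim 45 mm and inner floor 6 mm above the bench. Origin: centre of its underside, z up. Holds the blue-capped tube upright.
- yellow_dish: Yellow round dish fixed to the bench: 84 mm outside, 76 mm inside diameter, rim 12 mm and inner floor 5 mm above the bench. Origin: centre of its underside, z up. Holds the amber jar.
- beaker: Empty clear glass beaker, 58 mm across the mouth, 80 mm high, loose, at the left or right edge of the work area; leave alone. A white bottle (56 mm in diameter, 120 mm high) stands at the other edge, at about minus its y. Origin: centre of its underside, z up.
Mind the look-alikes: they are no part of the job. Of the things that look like the blue_cup, the largest one is meant.

How it is judged (in metres and radians):
On the way, in this order (a step that is already met when the one before it is completed fails the run):
1. the red rack stands in the red tray (horizontal distance between red_rack and red_tray below 0.016 m and z of red_rack in the frame of red_tray between 0 and 0.008 m and angle between red_rack's own z axis and vertical below 0.1 rad), for 0.2 s.
2. the cover sits on the red rack in its tray (all of step 1 and horizontal distance between cover and red_rack below 0.014 m and z of cover in the frame of red_rack between 0.026 and 0.036 m and angle between cover's own z axis and vertical below 0.1 rad), for 0.2 s.
At the end, for the whole second after the job is handed in: Racks flat in their own trays (centres within 16 mm), jar in the yellow dish and tube in the blue cup on their floors (within 14 mm), cover on the red rack (within 14 mm, rim 26 to 36 mm above the rack's underside); all upright within 0.1 rad, released and at rest (all of step 2 and horizontal distance between green_rack and green_tray below 0.016 m and z of green_rack in the frame of green_tray between 0 and 0.008 m and angle between each of green_rack, jar, tube's own z axis and vertical below 0.1 rad and horizontal distance between jar and yellow_dish below 0.014 m and z of jar in the frame of yellow_dish between 0 and 0.009 m and horizontal distance between tube and blue_cup below 0.014 m and z of tube in the frame of blue_cup between 0 and 0.01 m and linear speed of each of red_rack, green_rack, jar, tube, cover below 0.02 m/s and angular speed of each of red_rack, green_rack, jar, tube, cover below 0.5 rad/s); the robot touches nothing.
It fails at once if the glass beaker is moved by more than 30 mm or tipped (distance of beaker from where it was at the start of the episode above 0.03 m or angle between beaker's own z axis and vertical above 0.3 rad).
It fails at once if a rack, the jar, the tube or the cover is tipped by more than 0.6 rad (angle between any of red_rack, green_rack, jar, tube, cover's own z axis and vertical above 0.6 rad).
It also fails if it takes over 138 s, if anything falls off the work surface, if the arm or the gripper's body presses on something with over 40 N, if the wrist force passes 120 N, or if a joint passes its speed limit or range.

### The arm

A 6-joint arm with a two-finger parallel gripper is mounted at the origin on the work surface. World frame = base frame: x ahead of the robot, y to its left, z up, the work surface at z = 0. Lengths are in m, angles in degrees, forces in N, time in s.
With the tool pointing down it reaches from about 0.25 to 0.85 m from the base axis. Payload 12.5 kg.
Tool frame: the origin (TCP) lies midway between the tips of the shut fingers; the grasp point (between the pads) lies 19 mm behind it; z points along the fingers, y is the line along which they close (so a half turn about z gives the same grasp; the last joint's range is limited). The gripper opens to 93 mm and grips with 3 to 60 N. Pads are 15 mm wide; open, the fingers measure 128 mm over their backs; the gripper's body (75 mm by 188 mm) begins 65 mm behind the grasp point.
Start: joints at [-4.847, 20.094, 94.641, -0, 65.266, -4.847], TCP at [0.55, 0, 0.187] pointing down, gripper open.
Joint ranges: [-157.81, 157.81], [-45, 120.19], [0.68, 151.7], [-89.99, 269.99], [4.06, 180], [-164.3, 164.3]. Speed limits (degrees/s): [127.2, 127.2, 159.86, 180, 180, 180].

### API

Orientations are given as [roll, pitch, yaw] about the fixed x, y, z axes, in that order (R = Rz(yaw) Ry(pitch) Rx(roll)).
In Python, from station import env, imaging, workorder gives the robot as it stands.
- The arm moves only by the tool send_rows, never from a script. Its argument "moves" is a list of rows, each an object with "rotation": the turn, a rotation vector about the tool's x, y, z in rad, a list of three; "delta_pos": the shift along the tool's x, y, z in m, a list of three; "grip": the finger opening in m, from 0 to 0.093. A call has 1 to 20 rows; each row is the pose to reach, as a shift and turn from the pose commanded when the call began, along the tool's axes at that moment; what a row does not reach only later rows make up. A row lasts 1/10 s, in which the tool goes at most 50 mm and 8.59 degrees, less where a joint would pass 70% of its speed; a pose out of reach is approached as far as the arm can. A call with a gripper value outside its range is refused whole. The fingers move at their own pace and stop on an object; the grip force is fixed at half the most. Time passes only in rows, so rows that repeat a pose let the fingers close. It gives the time, the measured TCP pose, the force, the opening and the grip force at its end, in the units of the state.
- env.get_obs(): the state, without advancing time (a new reading comes with each control period).
- imaging.read_camera(name): name is "scene" or "side" or "wrist"; returns the picture (480x640x3 uint8, blue, green, red); there is no depth.
- imaging.camera_info(name): a dict with "intrinsics" (3x3 intrinsics, pixels), "k1" (the pictures are not rectified: a ray, as slopes to the right and down, at radius r is drawn at 1 + k1 r^2 times it, then the intrinsics apply), "origin" and "rotation" of the camera in the world. Camera axes: x right, y up, looking along -z (the intrinsics and any distortion apply to the point x, -y, -z); pixel columns grow to the right and rows downward; lengths in m; the calibration is good to about 2 mm. A picture is of the moment at which its call begins: read the wrist's pose just before it. camera_info takes no time and is no camera call; for the wrist camera it gives the pose at the moment of the call.
- workorder.finish_job(): hands the job in; it is judged then, once.
The state is a dict: "time": time; "joints": joint angles; "qd": joint speeds; "tau": joint torques, N m; "tool_pos": TCP position; "orientation": TCP orientation; "wrist_force": force on the tool from outside, world axes, zero at the start; "torque": the same for the moment, N m; "grip_width": opening from 0.0 (shut) to 1.0 (fully open); "grip_force": force on a finger pad.
Only numpy, scipy, OpenCV 4.12 (cv2) and the standard library are available. Lean on these libraries where they do the work, as an engineer would, in place of code of your own. Each camera call takes 0.05 s, during which the arm holds its last target. There are 200 camera calls.

## Working session

There is one attempt and no reset: what is moved stays moved. The work goes in short steps, Python scripts to look and compute and a tool call to move; the robot and the scene stay as the last step left them, time stands still between calls to the robot, and variables do not carry over. Pictures are saved under pics/ and viewed, at most 14 in all, crops included, and the job is handed in when it is done.

Besides the shell and the picture viewer there is one more tool, called after "Request:" as name(argument=value, ...), one argument or row to a line, values as JSON. send_rows: Moves the arm, as the interface text tells. Its arguments: {"type":"object","properties":{"moves":{"type":"array"}},"required":["moves"]}

```bash
mkdir -p pics; ls
python3 - <<'E'
from station import env, imaging, workorder
import cv2
print(env.get_obs())
for n in ["scene","side","wrist"]:
    i=imaging.camera_info(n); print(n,i)
    cv2.imwrite(f"pics/{n}0.png",imaging.read_camera(n))
E
```

```text
pics
{'time': 0.0, 'joints': array([-4.84787301e+00,  2.01253567e+01,  9.46778717e+01, -2.13074010e-03,
        6.52646161e+01, -4.84705815e+00]), 'qd': array([-0.10325861,  0.05870485,  0.05503286,  0.06178197, -0.01857156,
        0.02426012]), 'tau': array([ 1.41757551e-03, -4.97321892e+01, -2.85254824e+01,  6.99741254e-02,
        2.57699919e-02, -1.73020858e-04]), 'tool_pos': array([5.49612127e-01, 4.17457355e-05, 1.86285592e-01]), 'orientation': array([-1.79932235e+02, -3.80533956e-03,  9.00000756e+01]), 'wrist_force': array([-0.42802448,  0.01274434, -0.22135693]), 'torque': array([0.05523921, 0.03694424, 0.06993352]), 'grip_force': 0.0, 'grip_width': 0.9980652742238963}
scene {'intrinsics': array([[597.02993449,   0.        , 334.48605492],
       [  0.        , 597.02993449, 238.81612962],
       [  0.        ,   0.        ,   1.        ]]), 'k1': -0.12192874533345485, 'origin': array([1.34523427, 0.66161334, 1.20478934]), 'rotation': array([ 40.84320443,   0.66089002, 128.59744853])}
side {'intrinsics': array([[590.83807638,   0.        , 326.92780066],
       [  0.        , 590.83807638, 237.00678748],
       [  0.        ,   0.        ,   1.        ]]), 'k1': -0.19355418413234324, 'origin': array([-0.07685011, -0.68748243,  1.1162246 ]), 'rotation': array([ 4.04438510e+01,  1.37203455e-02, -4.32913632e+01])}
wrist {'intrinsics': array([[356.71331444,   0.        , 317.36746545],
       [  0.        , 356.71331444, 242.23658568],
       [  0.        ,   0.        ,   1.        ]]), 'k1': -0.05515931116919404, 'origin': array([0.5505586 , 0.06808095, 0.38344171]), 'rotation': array([-14.31086639,   0.02870921,  -0.0819513 ])}
```

View pics/scene0.png

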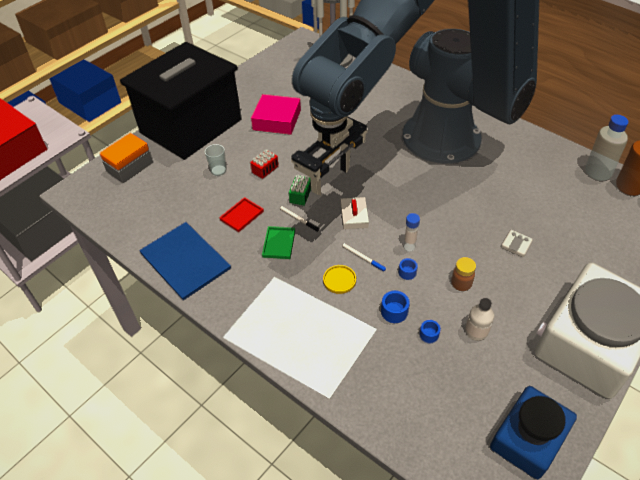

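View pics/side0.png

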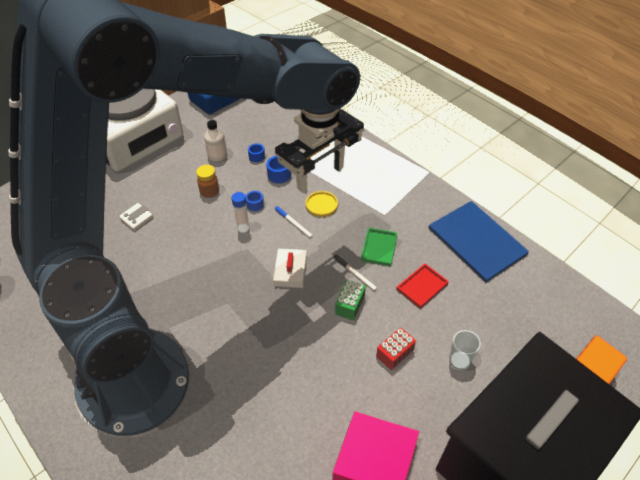

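The scene view shows the red rack at (264,163), red tray (241,214), green rack (300,190), green tray (279,243), cover (355,212), tube cap (412,220), jar (464,266), dish (340,279), big cup (395,306) and beaker (216,160). In the side view the gripper covers part of the cup at (278,170). The cameras face each other, so I'll rectify both masks at each object's top height and intersect them.

```bash
cat > h.py <<'E'
from station import env, imaging, workorder
import cv2, numpy as np
from scipy.spatial.transform import Rotation as Ro
S=0.0005; X0,X1,Y0,Y1=0.2,0.95,-0.5,0.5
def proj(P,i):
    R=Ro.from_euler('xyz',i['rotation'],degrees=True).as_matrix()
    c=(np.asarray(P)-i['origin'])@R
    s=np.stack([c[...,0],-c[...,1]],-1)/-c[...,2:3]
    s=s*(1+i['k1']*(s**2).sum(-1,keepdims=True))
    K=i['intrinsics']; return s*[K[0,0],K[1,1]]+[K[0,2],K[1,2]]
def ray(px,i):
    K=i['intrinsics']; d=(np.asarray(px,float)-[K[0,2],K[1,2]])/[K[0,0],K[1,1]]; s=d.copy()
    for _ in range(8): s=d/(1+i['k1']*(s@s))
    R=Ro.from_euler('xyz',i['rotation'],degrees=True).as_matrix()
    return R@np.array([s[0],-s[1],-1])
def onplane(px,i,z):
    d=ray(px,i); return i['origin']+d*(z-i['origin'][2])/d[2]
def rect(img,i,z,c,w=0.08):
    g=np.arange(-w,w,S); X,Y=np.meshgrid(c[0]+g,c[1]+g,indexing='ij')
    p=proj(np.stack([X,Y,np.full_like(X,z)],-1),i).astype(np.float32)
    return cv2.remap(img,p[...,0],p[...,1],cv2.INTER_LINEAR)
def mask(b,col):
    h=cv2.cvtColor(b,cv2.COLOR_BGR2HSV); H,s,v=[h[...,k].astype(int) for k in range(3)]
    if col=='white': return ((s<60)&(v>170)).astype(np.uint8)
    lo,hi={'red':(172,6),'green':(45,85),'yellow':(18,34),'blue':(105,125)}[col]
    m=((H>=lo)|(H<=hi)) if lo>hi else ((H>=lo)&(H<=hi))
    return (m&(s>110)&(v>40)).astype(np.uint8)
def comp(m,off=None):
    n,l,st,ce=cv2.connectedComponentsWithStats(m)
    c=np.array(m.shape[::-1])/2
    k=[j for j in range(1,n) if st[j,4]>150]
    if not k: return None
    j=min(k,key=lambda j:np.hypot(*(ce[j]-c))-st[j,4]**.5)
    pts=cv2.findContours((l==j).astype(np.uint8),0,2)[0]
    return max(pts,key=cv2.contourArea)
def describe(m,c,w=0.08):
    q=comp(m)
    if q is None: return None
    (u,v),(a,b),_=r=cv2.minAreaRect(q); bx=cv2.boxPoints(r)
    e=[bx[1]-bx[0],bx[2]-bx[1]]; e=max(e,key=np.linalg.norm)
    yaw=np.degrees(np.arctan2(e[0],e[1])) # cols=y, rows=x
    yaw=np.degrees(np.arctan2(e[0],e[1])); yaw=90-yaw
    return np.array([c[0]-w+v*S,c[1]-w+u*S]),sorted([a*S*1e3,b*S*1e3]),(yaw+90)%180-90
E
cat > m.py <<'E'
from h import *
obj={'red_rack':('red',(264,163),.045),'red_tray':('red',(241,214),.012),'green_rack':('green',(300,190),.045),'green_tray':('green',(279,243),.012),
'bar':('red',(355,207),.045),'cover':('white',(355,212),.023),'tube':('blue',(413,217),.115),'jar':('yellow',(465,264),.075),'dish':('yellow',(340,279),.012),'cup':('blue',(395,300),.045)}
im={n:imaging.read_camera(n) for n in('scene','side','wrist')}; inf={n:imaging.camera_info(n) for n in im}
for k,(col,px,z) in obj.items():
    c=onplane(px,inf['scene'],z)[:2]
    M={}
    for n in im:
        m=mask(rect(im[n],inf[n],z,c),col)
        if k=='cover': m|=mask(rect(im[n],inf[n],z,c),'red')
        if 'rack' in k: m=cv2.morphologyEx(m,cv2.MORPH_CLOSE,np.ones((25,25)))
        M[n]=m
    f=lambda d:'-' if d is None else f"{np.round(d[0],4)} {np.round(d[1],0)} {d[2]:.1f}"
    print(k,'|both',f(describe(M['scene']&M['side'],c)),'|sc',f(describe(M['scene'],c)),'|si',f(describe(M['side'],c)),'|wr',f(describe(M['wrist'],c)))
for n,px in(('scene',(216,172)),('side',(460,365))): print('beaker',onplane(px,inf[n],0))
E
python3 m.py
```

```text
red_rack |both [ 0.4547 -0.333 ] [44. 72.] -88.8 |sc [ 0.4763 -0.3021] [87. 90.] -60.5 |si [ 0.4461 -0.339 ] [57. 89.] -90.0 |wr -
red_tray |both [ 0.6319 -0.2568] [ 76. 102.] -90.0 |sc [ 0.6347 -0.2523] [ 85. 107.] -90.0 |si [ 0.6294 -0.2583] [ 79. 107.] -90.0 |wr [ 0.6324 -0.2244] [ 29. 101.] -89.7
green_rack |both - |sc [ 0.4895 -0.1625] [ 56. 108.] 65.8 |si [ 0.462  -0.1855] [47. 93.] 64.0 |wr [ 0.5078 -0.1724] [16. 24.] 0.0
green_tray |both [ 0.6441 -0.1068] [72. 98.] 56.6 |sc [ 0.6475 -0.1023] [ 76. 108.] 56.6 |si [ 0.6415 -0.109 ] [ 73. 104.] 56.3 |wr [ 0.6436 -0.1037] [ 78. 100.] 56.7
bar |both [ 0.4404 -0.0122] [12. 41.] 48.1 |sc [ 0.4481 -0.004 ] [14. 63.] 48.4 |si [ 0.435  -0.0178] [13. 56.] 47.1 |wr [ 0.444  -0.0076] [12. 48.] 47.1
cover |both [ 0.4406 -0.009 ] [70. 98.] 46.1 |sc [ 0.4406 -0.009 ] [70. 98.] 46.1 |si [0.4539 0.0169] [120. 142.] -90.0 |wr [ 0.4414 -0.0093] [69. 94.] 47.1
tube |both [0.4415 0.1726] [28. 31.] -90.0 |sc [0.4493 0.1786] [33. 49.] 56.3 |si [0.4479 0.1467] [65. 75.] -49.1 |wr [0.4458 0.1615] [20. 38.] -87.9
jar |both [0.4578 0.342 ] [46. 48.] -70.0 |sc [0.463  0.3451] [49. 60.] 63.4 |si [0.4541 0.334 ] [49. 64.] 23.4 |wr -
dish |both [0.6395 0.0954] [82. 83.] -90.0 |sc [0.6436 0.0983] [85. 93.] 57.7 |si [0.6365 0.0914] [84. 93.] 45.0 |wr [0.6402 0.0961] [83. 84.] 39.3
cup |both [0.6224 0.261 ] [42. 62.] 13.8 |sc [0.6461 0.2661] [65. 92.] 63.4 |si [0.6097 0.2424] [ 60. 104.] 12.5 |wr -
beaker [ 0.5516912  -0.44209695  0.        ]
beaker [ 0.53599646 -0.45005914  0.        ]
```

View pics/wrist0.png

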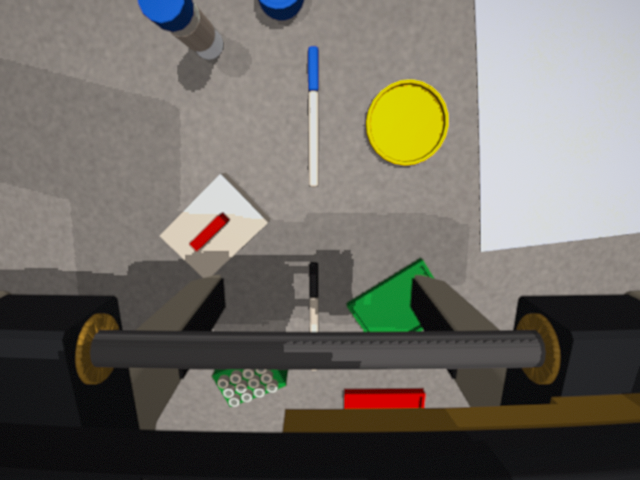

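The wrist view shows the dish (407,122), cover (213,232), green tray (395,300) and green rack (250,385), partly hidden by the gripper. That gives me enough to move above the red rack, which also clears the view of the green rack and cup.

Request:
send_rows(
  moves=[
    {"rotation": [0,0,1.588],"delta_pos": [-0.333,-0.095,0.02],"grip": 0.093},
    {"rotation": [0,0,1.588],"delta_pos": [-0.333,-0.095,0.02],"grip": 0.093},
    {"rotation": [0,0,1.588],"delta_pos": [-0.333,-0.095,0.02],"grip": 0.093},
    {"rotation": [0,0,1.588],"delta_pos": [-0.333,-0.095,0.02],"grip": 0.093},
    {"rotation": [0,0,1.588],"delta_pos": [-0.333,-0.095,0.02],"grip": 0.093},
    {"rotation": [0,0,1.588],"delta_pos": [-0.333,-0.095,0.02],"grip": 0.093},
    {"rotation": [0,0,1.588],"delta_pos": [-0.333,-0.095,0.02],"grip": 0.093},
    {"rotation": [0,0,1.588],"delta_pos": [-0.333,-0.095,0.02],"grip": 0.093},
    {"rotation": [0,0,1.588],"delta_pos": [-0.333,-0.095,0.02],"grip": 0.093},
    {"rotation": [0,0,1.588],"delta_pos": [-0.333,-0.095,0.02],"grip": 0.093},
    {"rotation": [0,0,1.588],"delta_pos": [-0.333,-0.095,0.02],"grip": 0.093},
    {"rotation": [0,0,1.588],"delta_pos": [-0.333,-0.095,0.02],"grip": 0.093},
    {"rotation": [0,0,1.588],"delta_pos": [-0.333,-0.095,0.02],"grip": 0.093},
    {"rotation": [0,0,1.588],"delta_pos": [-0.333,-0.095,0.02],"grip": 0.093},
  ],
)

```text
time: 1.7
tool_pos: [0.455, -0.3329, 0.1668]
orientation: [-180.0, 0.0, -0.9]
wrist_force: [-0.4, 0.2, 0.5]
grip_width: 1.004
grip_force: 0.0
```

```bash
sed -i '/yaw=90-yaw/d' h.py; grep -n yaw h.py; python3 m.py
python3 - <<'E'
from h import *
o=env.get_obs(); print(o['time'],o['tool_pos'],o['orientation'],o['joints'])
a=imaging.read_camera('scene')[100:360,180:500];b=imaging.read_camera('side')[120:390,180:500]
cv2.imwrite('pics/c1.png',np.vstack([cv2.resize(x,(640,300)) for x in(a,b)]))
cv2.imwrite('pics/w1.png',imaging.read_camera('wrist'))
E
```

```text
41:    yaw=np.degrees(np.arctan2(e[0],e[1])) # cols=y, rows=x
42:    return np.array([c[0]-w+v*S,c[1]-w+u*S]),sorted([a*S*1e3,b*S*1e3]),(yaw+90)%180-90
red_rack |both [ 0.4549 -0.3333] [44. 72.] 0.0 |sc [ 0.4699 -0.3153] [ 80. 102.] 0.0 |si [ 0.4459 -0.3395] [57. 90.] 0.0 |wr [ 0.4579 -0.3323] [46. 74.] 0.0
red_tray |both [ 0.6554 -0.2514] [33. 46.] 86.8 |sc [ 0.6347 -0.2523] [ 85. 108.] 0.0 |si [ 0.6554 -0.2514] [33. 46.] 86.8 |wr [ 0.6212 -0.2563] [75. 78.] 0.0
green_rack |both - |sc [ 0.4887 -0.1634] [ 56. 109.] 24.8 |si [ 0.4624 -0.185 ] [46. 92.] 25.2 |wr [ 0.4775 -0.1846] [59. 71.] 23.7
green_tray |both - |sc [ 0.6474 -0.1026] [ 76. 108.] 33.7 |si - |wr [ 0.6439 -0.1082] [ 75. 105.] 33.7
bar |both [ 0.4409 -0.0119] [12. 40.] 42.3 |sc [ 0.4483 -0.0039] [14. 61.] 40.6 |si [ 0.4351 -0.0177] [12. 56.] 42.7 |wr [ 0.4378 -0.0343] [24. 32.] -15.1
cover |both [ 0.4403 -0.009 ] [69. 97.] 42.9 |sc [ 0.4403 -0.009 ] [69. 97.] 42.9 |si [ 0.4452 -0.0029] [160. 160.] -90.0 |wr [ 0.4354 -0.0157] [69. 77.] 42.8
tube |both [0.4417 0.1728] [29. 30.] 0.0 |sc [0.4495 0.1787] [33. 49.] 33.7 |si [0.4478 0.1464] [65. 75.] -40.4 |wr -
jar |both [0.4578 0.3421] [46. 49.] -20.0 |sc [0.4631 0.3452] [49. 60.] 26.6 |si [0.4541 0.334 ] [49. 64.] 66.8 |wr -
dish |both [0.6216 0.0883] [45. 80.] -63.8 |sc [0.6435 0.0984] [85. 92.] 33.7 |si [0.6186 0.084 ] [54. 86.] -63.8 |wr -
cup |both - |sc [0.6461 0.2661] [65. 92.] 26.6 |si - |wr -
beaker [ 0.5516912  -0.44209695  0.        ]
beaker [ 0.53599646 -0.45005914  0.        ]
1.85 [ 0.45499947 -0.33294637  0.16685178] [ 1.79999729e+02 -6.10516100e-04 -9.27882242e-01] [-4.09257927e+01  2.27362903e+01  9.37875737e+01  2.06926469e-04
  6.34754944e+01  5.00019972e+01]
```

View pics/c1.png

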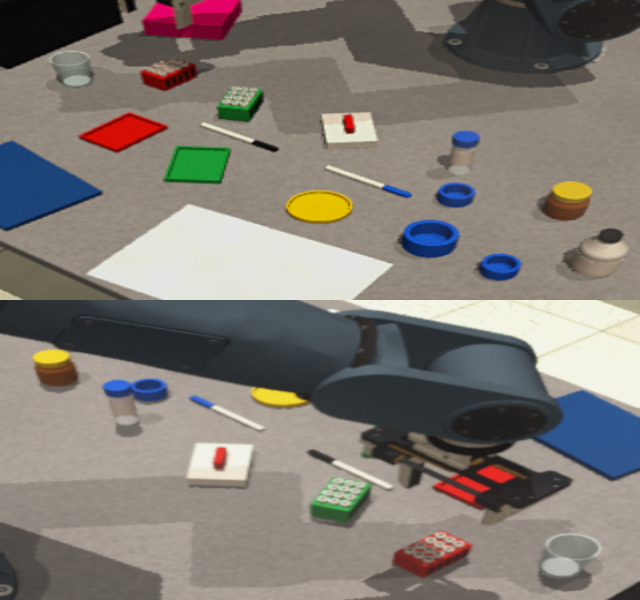

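Picture: both racks, tube, jar and beaker are clear in the scene crop. Now grasping the red rack.

Request:
send_rows(
  moves=[
    {"rotation": [0,0,0],"delta_pos": [0.001,0,0.05],"grip": 0.093},
    {"rotation": [0,0,0],"delta_pos": [0.001,0,0.09],"grip": 0.093},
    {"rotation": [0,0,0],"delta_pos": [0.001,0,0.12],"grip": 0.093},
    {"rotation": [0,0,0],"delta_pos": [0.001,0,0.14],"grip": 0.093},
    {"rotation": [0,0,0],"delta_pos": [0.001,0,0.151],"grip": 0.093},
    {"rotation": [0,0,0],"delta_pos": [0.001,0,0.151],"grip": 0.093},
    {"rotation": [0,0,0],"delta_pos": [0.001,0,0.151],"grip": 0.04},
    {"rotation": [0,0,0],"delta_pos": [0.001,0,0.151],"grip": 0.04},
    {"rotation": [0,0,0],"delta_pos": [0.001,0,0.151],"grip": 0.04},
    {"rotation": [0,0,0],"delta_pos": [0.001,0,0.151],"grip": 0.04},
    {"rotation": [0,0,0],"delta_pos": [0.001,0,0.151],"grip": 0.04},
    {"rotation": [0,0,0],"delta_pos": [0.001,0,0.151],"grip": 0.04},
    {"rotation": [0,0,0],"delta_pos": [0.001,0,0.151],"grip": 0.04},
    {"rotation": [0,0,0],"delta_pos": [0.001,0,0.151],"grip": 0.04},
  ],
)

```text
time: 3.4
tool_pos: [0.456, -0.333, 0.0158]
orientation: [180.0, 0.0, -1.0]
wrist_force: [-0.4, 0.3, 0.1]
grip_width: 0.437
grip_force: 0.0
```

Run:
```python
from h import *
a=imaging.read_camera('scene')[110:210,200:330];b=imaging.read_camera('side')[280:400,330:490]
cv2.imwrite('pics/c2.png',np.hstack([cv2.resize(x,(400,400),interpolation=2) for x in(a,b)]))
```

```text
(no output)
```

View pics/c2.png

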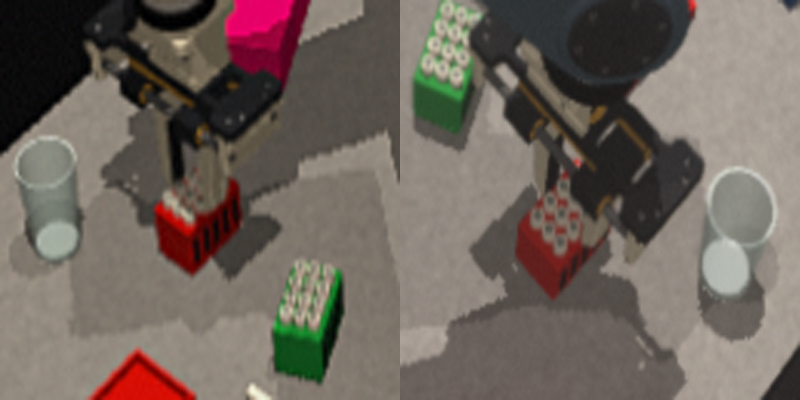

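Run:
```python
from h import *
cv2.imwrite('pics/w2.png',imaging.read_camera('wrist')); o=env.get_obs(); print(o['grip_width'],o['grip_force'],o['wrist_force'])
```

```text
0.43325495498923566 0.19480797462165356 [-0.86163788 -0.12870424  0.40674549]
```

View pics/w2.png

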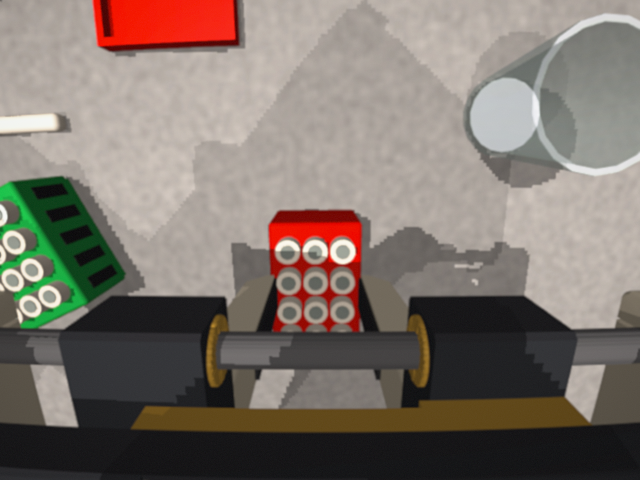

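The rack (top at (315,270)) is between the fingers at (250,330) and (385,330), yet the force reads zero. I'll command a smaller opening.

Request:
send_rows(
  moves=[
    {"rotation": [0,0,0],"delta_pos": [0,0,0],"grip": 0.034},
    {"rotation": [0,0,0],"delta_pos": [0,0,0],"grip": 0.034},
    {"rotation": [0,0,0],"delta_pos": [0,0,0],"grip": 0.034},
    {"rotation": [0,0,0],"delta_pos": [0,0,0],"grip": 0.034},
    {"rotation": [0,0,0],"delta_pos": [0,0,0],"grip": 0.034},
  ],
)

```text
time: 4.05
tool_pos: [0.456, -0.333, 0.0158]
orientation: [-180.0, 0.0, -1.0]
wrist_force: [-0.0, 0.8, 0.5]
grip_width: 0.403
grip_force: 30.0
```

Request:
send_rows(
  moves=[
    {"rotation": [0,0,0],"delta_pos": [0,0,-0.01],"grip": 0.0},
    {"rotation": [0,0,0],"delta_pos": [0,0,-0.03],"grip": 0.0},
    {"rotation": [0,0,0],"delta_pos": [0,0,-0.055],"grip": 0.0},
    {"rotation": [0,0,-0.017],"delta_pos": [0.015,-0.007,-0.06],"grip": 0.0},
    {"rotation": [0,0,-0.017],"delta_pos": [0.04,-0.018,-0.06],"grip": 0.0},
    {"rotation": [0,0,-0.017],"delta_pos": [0.065,-0.03,-0.06],"grip": 0.0},
    {"rotation": [0,0,-0.017],"delta_pos": [0.09,-0.04,-0.06],"grip": 0.0},
    {"rotation": [0,0,-0.017],"delta_pos": [0.115,-0.052,-0.06],"grip": 0.0},
    {"rotation": [0,0,-0.017],"delta_pos": [0.14,-0.063,-0.06],"grip": 0.0},
    {"rotation": [0,0,-0.017],"delta_pos": [0.16,-0.072,-0.06],"grip": 0.0},
    {"rotation": [0,0,-0.017],"delta_pos": [0.1755,-0.079,-0.06],"grip": 0.0},
    {"rotation": [0,0,-0.017],"delta_pos": [0.1755,-0.079,-0.06],"grip": 0.0},
    {"rotation": [0,0,-0.017],"delta_pos": [0.1755,-0.079,-0.045],"grip": 0.0},
    {"rotation": [0,0,-0.017],"delta_pos": [0.1755,-0.079,-0.03],"grip": 0.0},
  ],
)

```text
time: 5.45
tool_pos: [0.6321, -0.2571, 0.0444]
orientation: [-180.0, 0.0, -0.0]
wrist_force: [0.4, -0.3, -0.8]
grip_width: 0.401
grip_force: 30.0
```

Run:
```python
from h import *
a=imaging.read_camera('scene')[150:260,180:310];b=imaging.read_camera('side')[230:340,350:490];c=imaging.read_camera('wrist')
cv2.imwrite('pics/c3.png',np.hstack([cv2.resize(x,(266,266),interpolation=2) for x in(a,b,c)]))
```

```text
(no output)
```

View pics/c3.png

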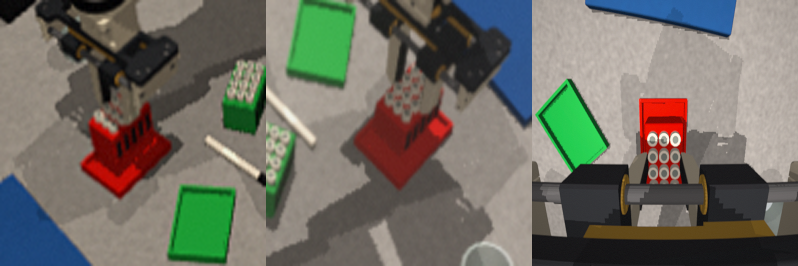

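The rack hangs centred over the red tray in all three views, so I'm lowering, releasing and rising.

Request:
send_rows(
  moves=[
    {"rotation": [0,0,0],"delta_pos": [0,0,0.01],"grip": 0.0},
    {"rotation": [0,0,0],"delta_pos": [0,0,0.02],"grip": 0.0},
    {"rotation": [0,0,0],"delta_pos": [0,0,0.0255],"grip": 0.0},
    {"rotation": [0,0,0],"delta_pos": [0,0,0.0255],"grip": 0.0},
    {"rotation": [0,0,0],"delta_pos": [0,0,0.0255],"grip": 0.06},
    {"rotation": [0,0,0],"delta_pos": [0,0,0.0255],"grip": 0.093},
    {"rotation": [0,0,0],"delta_pos": [0,0,0.0255],"grip": 0.093},
    {"rotation": [0,0,0],"delta_pos": [0,0,0.0255],"grip": 0.093},
    {"rotation": [0,0,0],"delta_pos": [0,0,0.0255],"grip": 0.093},
    {"rotation": [0,0,0],"delta_pos": [0,0,0.0255],"grip": 0.093},
    {"rotation": [0,0,0],"delta_pos": [0,0,-0.02],"grip": 0.093},
    {"rotation": [0,0,0],"delta_pos": [0,0,-0.07],"grip": 0.093},
    {"rotation": [0,0,0],"delta_pos": [0,0,-0.12],"grip": 0.093},
    {"rotation": [0,0,0],"delta_pos": [0,0,-0.12],"grip": 0.093},
  ],
)

```text
time: 7.0
tool_pos: [0.6359, -0.2584, 0.1738]
orientation: [179.7, -0.6, -0.0]
wrist_force: [-0.4, -0.3, 0.4]
grip_width: 1.0
grip_force: 0.0
```

Request:
send_rows(
  moves=[
    {"rotation": [0,0,0],"delta_pos": [-0.232,-0.077,0],"grip": 0.093},
    {"rotation": [0,0,0],"delta_pos": [-0.232,-0.077,0],"grip": 0.093},
    {"rotation": [0,0,0],"delta_pos": [-0.232,-0.077,0],"grip": 0.093},
    {"rotation": [0,0,0],"delta_pos": [-0.232,-0.077,0],"grip": 0.093},
    {"rotation": [0,0,0],"delta_pos": [-0.232,-0.077,0],"grip": 0.093},
    {"rotation": [0,0,0],"delta_pos": [-0.232,-0.077,0],"grip": 0.093},
    {"rotation": [0,0,0],"delta_pos": [-0.232,-0.077,0],"grip": 0.093},
    {"rotation": [0,0,0],"delta_pos": [-0.232,-0.077,0],"grip": 0.093},
  ],
)

```text
time: 7.8
tool_pos: [0.4019, -0.1805, 0.166]
orientation: [180.0, -0.1, -0.0]
wrist_force: [0.0, 0.1, -0.3]
grip_width: 1.002
grip_force: 0.0
```

```bash
sed -i "s/(264,163),.045/(245,202),.049/; s/25,25/45,45/" m.py; python3 m.py | grep -v beaker
python3 - <<'E'
from h import *
o=env.get_obs(); print(o['time'],o['tool_pos'],o['orientation'])
cv2.imwrite('pics/w4.png',np.vstack([cv2.resize(imaging.read_camera(n),(400,300)) for n in('wrist','scene')]))
E
```

```text
red_rack |both [ 0.6313 -0.2576] [45. 72.] -1.2 |sc [ 0.6471 -0.2319] [ 98. 103.] 0.0 |si [ 0.6103 -0.2727] [ 76. 113.] 0.0 |wr [ 0.5791 -0.2469] [22. 67.] -90.0
red_tray |both [ 0.6317 -0.2574] [ 72. 119.] -19.7 |sc [ 0.63   -0.2603] [101. 117.] -0.6 |si [ 0.6342 -0.2583] [ 79. 118.] 0.0 |wr [ 0.5917 -0.2548] [24. 75.] -90.0
green_rack |both - |sc [ 0.4888 -0.1633] [ 56. 108.] 24.8 |si [ 0.4588 -0.1868] [47. 98.] 26.2 |wr [ 0.4738 -0.1769] [45. 71.] 24.1
green_tray |both [ 0.6441 -0.107 ] [72. 98.] 33.7 |sc [ 0.6474 -0.1026] [ 75. 108.] 33.5 |si [ 0.6416 -0.1092] [ 73. 104.] 33.7 |wr [ 0.5922 -0.1137] [23. 50.] -90.0
bar |both [ 0.4409 -0.0118] [12. 39.] 42.9 |sc [ 0.4483 -0.0039] [14. 61.] 41.5 |si [ 0.4352 -0.0177] [13. 56.] 43.5 |wr [ 0.4427 -0.0148] [18. 46.] 43.0
cover |both [ 0.4398 -0.0097] [70. 99.] 43.2 |sc [ 0.4398 -0.0097] [70. 99.] 43.2 |si [0.4404 0.0046] [144. 150.] 0.0 |wr [ 0.4414 -0.0094] [69. 95.] 42.7
tube |both [0.4417 0.1728] [29. 30.] 0.0 |sc [0.4495 0.1787] [32. 49.] 33.7 |si [0.4485 0.1471] [68. 75.] -40.5 |wr -
jar |both [0.4562 0.3413] [44. 47.] -67.9 |sc [0.4632 0.3452] [49. 60.] 26.6 |si [0.4536 0.3353] [49. 65.] 54.5 |wr -
dish |both - |sc [0.6435 0.0986] [85. 92.] 33.7 |si - |wr [0.6039 0.0867] [17. 59.] 85.7
cup |both - |sc [0.6461 0.2661] [65. 92.] 26.6 |si - |wr -
7.95 [ 0.40157999 -0.18025072  0.1656366 ] [-1.79996048e+02  5.21512852e-03 -4.67714991e-04]
```

View pics/w4.png

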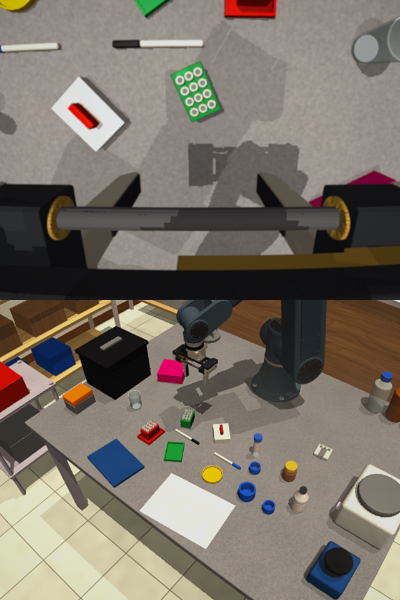

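Red rack stands in its tray, measured (0.631,-0.258); the wrist view shows the green rack at (195,90) of the crop. Now grasping the green rack.

Request:
send_rows(
  moves=[
    {"rotation": [0,0,-0.42],"delta_pos": [0.072,-0.0034,0.03],"grip": 0.093},
    {"rotation": [0,0,-0.42],"delta_pos": [0.072,-0.0034,0.05],"grip": 0.093},
    {"rotation": [0,0,-0.42],"delta_pos": [0.072,-0.0034,0.07],"grip": 0.093},
    {"rotation": [0,0,-0.42],"delta_pos": [0.072,-0.0034,0.07],"grip": 0.093},
    {"rotation": [0,0,-0.42],"delta_pos": [0.072,-0.0034,0.1],"grip": 0.093},
    {"rotation": [0,0,-0.42],"delta_pos": [0.072,-0.0034,0.13],"grip": 0.093},
    {"rotation": [0,0,-0.42],"delta_pos": [0.072,-0.0034,0.15],"grip": 0.093},
    {"rotation": [0,0,-0.42],"delta_pos": [0.072,-0.0034,0.15],"grip": 0.093},
    {"rotation": [0,0,-0.42],"delta_pos": [0.072,-0.0034,0.15],"grip": 0.0},
    {"rotation": [0,0,-0.42],"delta_pos": [0.072,-0.0034,0.15],"grip": 0.0},
    {"rotation": [0,0,-0.42],"delta_pos": [0.072,-0.0034,0.15],"grip": 0.0},
    {"rotation": [0,0,-0.42],"delta_pos": [0.072,-0.0034,0.15],"grip": 0.0},
    {"rotation": [0,0,-0.42],"delta_pos": [0.072,-0.0034,0.15],"grip": 0.0},
    {"rotation": [0,0,-0.42],"delta_pos": [0.072,-0.0034,0.15],"grip": 0.0},
    {"rotation": [0,0,-0.42],"delta_pos": [0.072,-0.0034,0.15],"grip": 0.0},
    {"rotation": [0,0,-0.42],"delta_pos": [0.072,-0.0034,0.15],"grip": 0.0},
    {"rotation": [0,0,-0.42],"delta_pos": [0.072,-0.0034,0.12],"grip": 0.0},
    {"rotation": [0,0,-0.42],"delta_pos": [0.072,-0.0034,0.09],"grip": 0.0},
    {"rotation": [0,0,-0.42],"delta_pos": [0.072,-0.0034,0.08],"grip": 0.0},
    {"rotation": [0,0,-0.42],"delta_pos": [0.072,-0.0034,0.08],"grip": 0.0},
  ],
)

```text
time: 10.05
tool_pos: [0.4734, -0.1769, 0.0866]
orientation: [179.9, -0.1, 24.1]
wrist_force: [-0.6, -0.5, -2.4]
grip_width: 0.403
grip_force: 30.0
```

Request:
send_rows(
  moves=[
    {"rotation": [0,0,-0.08],"delta_pos": [0.02,0.001,0],"grip": 0.0},
    {"rotation": [0,0,-0.164],"delta_pos": [0.045,0.002,0],"grip": 0.0},
    {"rotation": [0,0,-0.164],"delta_pos": [0.07,0.003,0],"grip": 0.0},
    {"rotation": [0,0,-0.164],"delta_pos": [0.095,0.003,0],"grip": 0.0},
    {"rotation": [0,0,-0.164],"delta_pos": [0.12,0.004,0],"grip": 0.0},
    {"rotation": [0,0,-0.164],"delta_pos": [0.145,0.005,0],"grip": 0.0},
    {"rotation": [0,0,-0.164],"delta_pos": [0.168,0.0057,0],"grip": 0.0},
    {"rotation": [0,0,-0.164],"delta_pos": [0.1844,0.0057,0],"grip": 0.0},
    {"rotation": [0,0,-0.164],"delta_pos": [0.1844,0.0057,0.01],"grip": 0.0},
    {"rotation": [0,0,-0.164],"delta_pos": [0.1844,0.0057,0.025],"grip": 0.0},
    {"rotation": [0,0,-0.164],"delta_pos": [0.1844,0.0057,0.04],"grip": 0.0},
    {"rotation": [0,0,-0.164],"delta_pos": [0.1844,0.0057,0.055],"grip": 0.0},
    {"rotation": [0,0,-0.164],"delta_pos": [0.1844,0.0057,0.065],"grip": 0.0},
    {"rotation": [0,0,-0.164],"delta_pos": [0.1844,0.0057,0.065],"grip": 0.0},
    {"rotation": [0,0,-0.164],"delta_pos": [0.1844,0.0057,0.065],"grip": 0.06},
    {"rotation": [0,0,-0.164],"delta_pos": [0.1844,0.0057,0.065],"grip": 0.093},
    {"rotation": [0,0,-0.164],"delta_pos": [0.1844,0.0057,0.065],"grip": 0.093},
    {"rotation": [0,0,-0.164],"delta_pos": [0.1844,0.0057,0.065],"grip": 0.093},
    {"rotation": [0,0,-0.164],"delta_pos": [0.1844,0.0057,0.065],"grip": 0.093},
    {"rotation": [0,0,-0.164],"delta_pos": [0.1844,0.0057,0.065],"grip": 0.093},
  ],
)

```text
time: 12.05
tool_pos: [0.6436, -0.1067, 0.0209]
orientation: [180.0, -0.0, 33.4]
wrist_force: [-0.4, 0.5, -0.4]
grip_width: 0.87
grip_force: 0.0
```

Request:
send_rows(
  moves=[
    {"rotation": [0,0,0],"delta_pos": [0,0,-0.03],"grip": 0.093},
    {"rotation": [0,0,0],"delta_pos": [0,0,-0.08],"grip": 0.093},
    {"rotation": [0,0,-0.1],"delta_pos": [-0.02,-0.034,-0.12],"grip": 0.05},
    {"rotation": [0,0,-0.166],"delta_pos": [-0.116,-0.1923,-0.12],"grip": 0.05},
    {"rotation": [0,0,-0.166],"delta_pos": [-0.116,-0.1923,-0.12],"grip": 0.05},
    {"rotation": [0,0,-0.166],"delta_pos": [-0.116,-0.1923,-0.12],"grip": 0.05},
    {"rotation": [0,0,-0.166],"delta_pos": [-0.116,-0.1923,-0.12],"grip": 0.05},
    {"rotation": [0,0,-0.166],"delta_pos": [-0.116,-0.1923,-0.12],"grip": 0.05},
    {"rotation": [0,0,-0.166],"delta_pos": [-0.116,-0.1923,-0.12],"grip": 0.05},
    {"rotation": [0,0,-0.166],"delta_pos": [-0.116,-0.1923,-0.12],"grip": 0.05},
  ],
)

```text
time: 13.05
tool_pos: [0.4418, -0.0105, 0.1411]
orientation: [179.9, -0.0, 43.0]
wrist_force: [0.4, -0.4, 0.1]
grip_width: 0.539
grip_force: 0.0
```

```bash
sed -i "s/(300,190),.045/(280,231),.049/" m.py; python3 m.py | grep -E 'rack|tube|jar|dish|cup|cover|bar'
python3 - <<'E'
from h import *
cv2.imwrite('pics/w5.png',np.vstack([cv2.resize(imaging.read_camera('wrist'),(400,300)),cv2.resize(imaging.read_camera('side'),(400,300))]))
E
```

```text
red_rack |both [ 0.6313 -0.2576] [45. 72.] -1.2 |sc [ 0.6471 -0.2319] [ 98. 103.] 0.0 |si [ 0.6103 -0.2727] [ 76. 113.] 0.0 |wr [ 0.6128 -0.2195] [76. 86.] -0.5
green_rack |both [ 0.6236 -0.0912] [19. 55.] 43.1 |sc [ 0.667  -0.0836] [ 86. 131.] 40.1 |si [ 0.6168 -0.1279] [ 86. 113.] 37.3 |wr [ 0.6291 -0.0924] [82. 88.] 33.5
bar |both [ 0.4404 -0.0121] [12. 41.] 42.4 |sc [ 0.448  -0.0041] [14. 63.] 41.9 |si [ 0.435  -0.0176] [13. 57.] 43.5 |wr [ 0.4423 -0.0085] [11. 45.] 43.0
cover |both [ 0.443  -0.0063] [70. 89.] 42.9 |sc [ 0.443  -0.0063] [70. 89.] 42.9 |si [0.4452 0.0071] [140. 160.] 0.0 |wr [0.4452 0.0084] [137. 160.] 0.0
tube |both [0.4346 0.1737] [17. 29.] 79.4 |sc [0.4493 0.1786] [32. 49.] 33.7 |si [0.431 0.166] [19. 48.] 63.9 |wr [0.4449 0.1682] [32. 43.] -63.4
jar |both [0.4579 0.342 ] [46. 49.] -18.4 |sc [0.4628 0.3454] [49. 60.] 32.5 |si [0.4541 0.334 ] [49. 64.] 67.0 |wr -
dish |both [0.6371 0.083 ] [57. 84.] -11.5 |sc [0.6435 0.0985] [85. 92.] 33.7 |si [0.6344 0.0787] [67. 88.] -11.5 |wr [0.6135 0.0729] [19. 67.] -46.2
cup |both - |sc [0.6461 0.2661] [65. 92.] 26.6 |si [0.6031 0.3193] [33. 41.] 63.4 |wr -
```

View pics/w5.png

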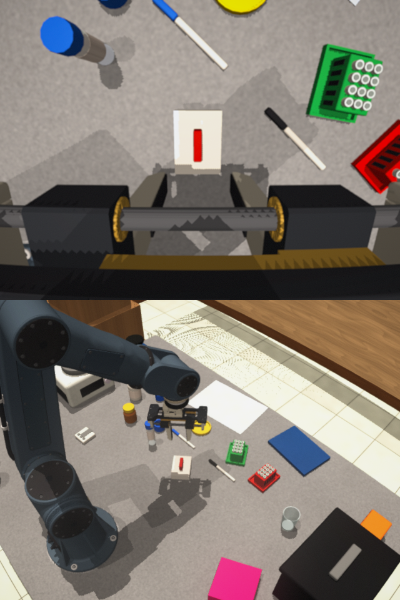

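Green rack sits in its tray and the cover's bar at (197,145) lies between the fingers. Grasping the cover.

Request:
send_rows(
  moves=[
    {"rotation": [0,0,0],"delta_pos": [0,0,0.04],"grip": 0.05},
    {"rotation": [0,0,0],"delta_pos": [0,0,0.08],"grip": 0.05},
    {"rotation": [0,0,0],"delta_pos": [0,0,0.1],"grip": 0.05},
    {"rotation": [0,0,0],"delta_pos": [0,0,0.113],"grip": 0.05},
    {"rotation": [0,0,0],"delta_pos": [0,0,0.113],"grip": 0.05},
    {"rotation": [0,0,0],"delta_pos": [0,0,0.113],"grip": 0.0},
    {"rotation": [0,0,0],"delta_pos": [0,0,0.113],"grip": 0.0},
    {"rotation": [0,0,0],"delta_pos": [0,0,0.113],"grip": 0.0},
    {"rotation": [0,0,0],"delta_pos": [0,0,0.113],"grip": 0.0},
    {"rotation": [0,0,0],"delta_pos": [0,0,0.113],"grip": 0.0},
    {"rotation": [0,0,0],"delta_pos": [0,0,0.113],"grip": 0.0},
    {"rotation": [0,0,0],"delta_pos": [0,0,0.113],"grip": 0.0},
    {"rotation": [0,0,0],"delta_pos": [0,0,0.113],"grip": 0.0},
    {"rotation": [0,0,0],"delta_pos": [0,0,0.1],"grip": 0.0},
    {"rotation": [0,0,0],"delta_pos": [0,0,0.07],"grip": 0.0},
    {"rotation": [0,0,0],"delta_pos": [0,0,0.04],"grip": 0.0},
    {"rotation": [0,0,0],"delta_pos": [0,0,0.01],"grip": 0.0},
    {"rotation": [0,0,0],"delta_pos": [0,0,0.0],"grip": 0.0},
    {"rotation": [0,0,0],"delta_pos": [0,0,0.0],"grip": 0.0},
  ],
)

```text
time: 15.2
tool_pos: [0.4414, -0.0102, 0.1416]
orientation: [179.9, -0.1, 43.0]
wrist_force: [0.9, -0.4, -1.1]
grip_width: 0.004
grip_force: 0.0
```

```bash
python3 - <<'E'
from h import *
o=env.get_obs(); print(o['grip_width'],o['grip_force'],o['wrist_force'])
a=imaging.read_camera('scene')[120:260,290:430];b=imaging.read_camera('side')[200:320,230:350]
cv2.imwrite('pics/c6.png',np.hstack([cv2.resize(x,(400,400),interpolation=2) for x in(a,b)]))
E
python3 m.py | grep -E "cover|bar"
```

```text
0.004337531239640394 0.0 [ 0.9210132  -0.44733132 -1.06545312]
bar |both [ 0.4403 -0.0122] [12. 42.] 42.6 |sc [ 0.4479 -0.0041] [14. 64.] 41.8 |si [ 0.4351 -0.0176] [13. 57.] 42.8 |wr [ 0.4428 -0.0086] [11. 45.] 42.7
cover |both [ 0.4431 -0.0063] [70. 89.] 43.1 |sc [ 0.4431 -0.0063] [70. 89.] 43.1 |si [0.4452 0.0096] [134. 160.] 0.0 |wr [0.4452 0.0104] [133. 160.] 0.0
```

View pics/c6.png

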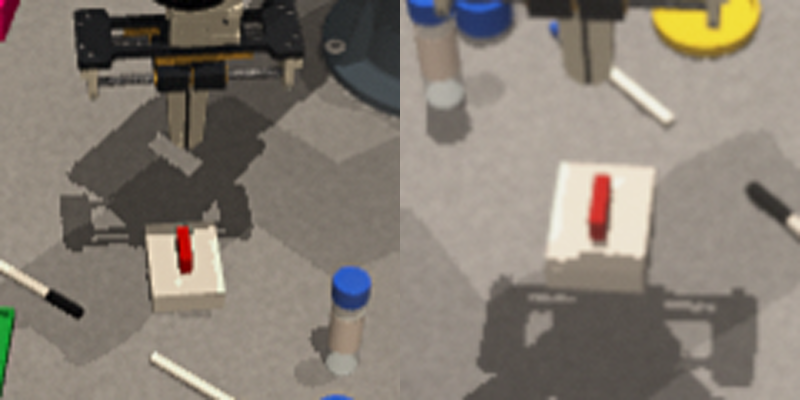

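The cover is still in place and ungrasped. I'll descend slightly deeper and check the grip before lifting.

Request:
send_rows(
  moves=[
    {"rotation": [0,0,0],"delta_pos": [0,0,0.02],"grip": 0.05},
    {"rotation": [0,0,0],"delta_pos": [0,0,0.02],"grip": 0.05},
    {"rotation": [0,0,0],"delta_pos": [0,0,0.02],"grip": 0.05},
    {"rotation": [0,0,0],"delta_pos": [0,0,0.02],"grip": 0.05},
    {"rotation": [0,0,0],"delta_pos": [0,0,0.05],"grip": 0.05},
    {"rotation": [0,0,0],"delta_pos": [0,0,0.08],"grip": 0.05},
    {"rotation": [0,0,0],"delta_pos": [0,0,0.1],"grip": 0.05},
    {"rotation": [0,0,0],"delta_pos": [0,0,0.11],"grip": 0.05},
    {"rotation": [0,0,0],"delta_pos": [0,0,0.1155],"grip": 0.05},
    {"rotation": [0,0,0],"delta_pos": [0,0,0.1155],"grip": 0.05},
    {"rotation": [0,0,0],"delta_pos": [0,0,0.1155],"grip": 0.0},
    {"rotation": [0,0,0],"delta_pos": [0,0,0.1155],"grip": 0.0},
    {"rotation": [0,0,0],"delta_pos": [0,0,0.1155],"grip": 0.0},
    {"rotation": [0,0,0],"delta_pos": [0,0,0.1155],"grip": 0.0},
    {"rotation": [0,0,0],"delta_pos": [0,0,0.1155],"grip": 0.0},
    {"rotation": [0,0,0],"delta_pos": [0,0,0.1155],"grip": 0.0},
    {"rotation": [0,0,0],"delta_pos": [0,0,0.1155],"grip": 0.0},
  ],
)

```text
time: 17.15
tool_pos: [0.4408, -0.0101, 0.0253]
orientation: [180.0, 0.0, 43.0]
wrist_force: [0.3, -0.0, 0.0]
grip_width: 0.016
grip_force: 0.0
```

Run:
```python
from h import *
o=env.get_obs(); print(o['grip_width'],o['grip_force'],o['wrist_force'],o['tool_pos'])
a=imaging.read_camera('scene')[140:260,300:420];b=imaging.read_camera('side')[200:320,230:350]
cv2.imwrite('pics/c7.png',np.hstack([cv2.resize(x,(400,400),interpolation=2) for x in(a,b)]))
```

```text
0.016263826210182953 0.0 [ 0.25879033 -0.0202806   0.01061656] [ 0.44076639 -0.01012486  0.02534624]
```

View pics/c7.png

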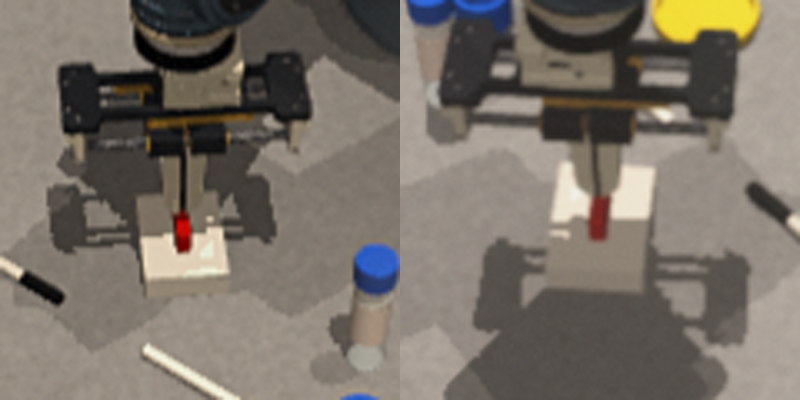

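The bar is straddled by the nearly shut fingers in both crops; I'll give the grip more time.

Request:
send_rows(
  moves=[
    {"rotation": [0,0,0],"delta_pos": [0,0,0],"grip": 0.0},
    {"rotation": [0,0,0],"delta_pos": [0,0,0],"grip": 0.0},
    {"rotation": [0,0,0],"delta_pos": [0,0,0],"grip": 0.0},
    {"rotation": [0,0,0],"delta_pos": [0,0,0],"grip": 0.0},
    {"rotation": [0,0,0],"delta_pos": [0,0,0],"grip": 0.0},
  ],
)

```text
time: 17.75
tool_pos: [0.4408, -0.0101, 0.0253]
orientation: [180.0, -0.0, 43.0]
wrist_force: [0.5, 0.1, 0.1]
grip_width: 0.006
grip_force: 0.0
```

Run:
```python
from h import *
o=env.get_obs(); print(o)
```

```text
{'time': 17.75, 'joints': array([-7.37147728e+00,  2.41064164e+01,  1.17593060e+02, -7.94927912e-04,
        3.82984712e+01,  3.96698239e+01]), 'qd': array([ 0.05236254,  0.00722421, -0.01947084,  0.00880729,  0.09047181,
       -0.03298681]), 'tau': array([-2.29100933e-04, -4.31787407e+01, -1.80055493e+01,  4.34815174e-02,
       -3.82001116e-02,  4.67301606e-05]), 'tool_pos': array([ 0.44078459, -0.01013997,  0.02534689]), 'orientation': array([ 1.79998106e+02, -9.30677767e-04,  4.29593227e+01]), 'wrist_force': array([0.45351836, 0.12022678, 0.14697732]), 'torque': array([-0.00784956,  0.10459544,  0.02669236]), 'grip_force': 0.0, 'grip_width': 0.006047721714367798}
```

Run:
```python
from h import *
t=np.array([0.4408,-0.0101,0.0253]);u=np.array([np.cos(.75),np.sin(.75),0]);v=np.array([-u[1],u[0],0])
for n,o,s in(('scene',(300,140),400/120),('side',(230,200),400/120)):
    i=imaging.camera_info(n)
    for nm,P in(('tcp',t),('grasp',t+[0,0,.019]),('bar+end top',t*[1,1,0]+u*.022+[0,0,.045]),('bar-end top',t*[1,1,0]-u*.022+[0,0,.045]),('tip +v',t+v*.015),('tip -v',t-v*.015)):
        print(n,nm,np.round((proj(P,i)-o)*s))
a=imaging.read_camera('scene')[185:225,335:375];b=imaging.read_camera('side')[235:285,265:315]
cv2.imwrite('pics/c8.png',np.hstack([cv2.resize(x,(400,400),interpolation=2) for x in(a,b)]))
```

```text
scene tcp [180. 231.]
scene grasp [180. 215.]
scene bar+end top [183. 234.]
scene bar-end top [177. 195.]
scene tip +v [198. 230.]
scene tip -v [161. 232.]
side tcp [198. 212.]
side grasp [197. 195.]
side bar+end top [200. 170.]
side bar-end top [194. 220.]
side tip +v [177. 211.]
side tip -v [220. 213.]
```

View pics/c8.png

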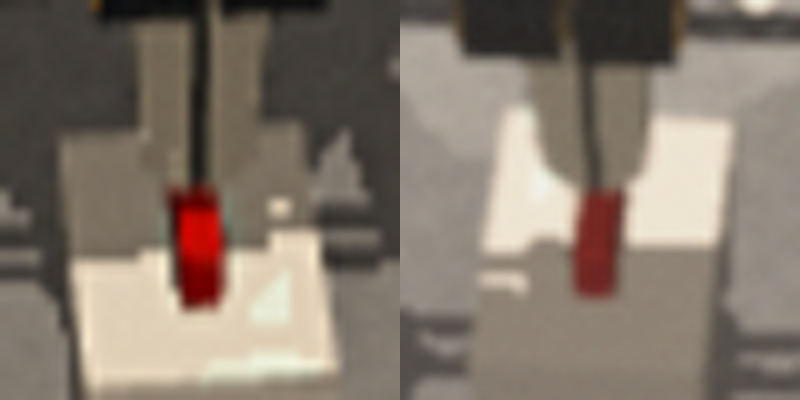

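The fingertips look higher than the reported TCP: they end near bar-top height, so they passed above the bar. I'll triangulate the tip from the earlier crop c6 (scene ≈(355,172), side ≈(286,224), reported z 0.1416).

Run:
```python
from h import *
A=[];b=[]
for n,px in(('scene',(355.5,171.8)),('side',(286.4,224))):
    i=imaging.camera_info(n); d=ray(px,i); d/=np.linalg.norm(d); M=np.eye(3)-np.outer(d,d); A.append(M); b.append(M@i['origin'])
    for z in (0,.019,.03,.04): print(n,z,np.round(proj([.4414,-.0102,.1416+z],i),1))
print(np.linalg.lstsq(np.vstack(A),np.hstack(b),rcond=None)[0])
```

```text
scene 0 [354.3 178.2]
scene 0.019 [354.3 172.8]
scene 0.03 [354.4 169.7]
scene 0.04 [354.5 166.7]
side 0 [287.2 230.9]
side 0.019 [286.7 225.1]
side 0.03 [286.5 221.7]
side 0.04 [286.2 218.6]
[ 0.44042344 -0.00871766  0.16405199]
```

The tip sits about 22–30 mm above the reported TCP, allowing for finger thickness. That means the racks were held by their caps, which explains the 37 mm reading. I'll correct for it with a stepwise descent.

Request:
send_rows(
  moves=[
    {"rotation": [0,0,0],"delta_pos": [0,0,0],"grip": 0.05},
    {"rotation": [0,0,0],"delta_pos": [0,0,0],"grip": 0.05},
    {"rotation": [0,0,0],"delta_pos": [0,0,0],"grip": 0.05},
    {"rotation": [0,0,0],"delta_pos": [0,0,0],"grip": 0.05},
    {"rotation": [0,0,0],"delta_pos": [0,0,0],"grip": 0.05},
    {"rotation": [0,0,0],"delta_pos": [0,0,0],"grip": 0.05},
    {"rotation": [0,0,0],"delta_pos": [0,0,0.006],"grip": 0.05},
    {"rotation": [0,0,0],"delta_pos": [0,0,0.012],"grip": 0.05},
    {"rotation": [0,0,0],"delta_pos": [0,0,0.018],"grip": 0.05},
    {"rotation": [0,0,0],"delta_pos": [0,0,0.018],"grip": 0.05},
    {"rotation": [0,0,0],"delta_pos": [0,0,0.018],"grip": 0.05},
  ],
)

```text
time: 18.95
tool_pos: [0.4406, -0.0101, 0.0071]
orientation: [-180.0, 0.0, 43.0]
wrist_force: [-0.5, 0.1, 0.7]
grip_width: 0.538
grip_force: 0.0
```

Request:
send_rows(
  moves=[
    {"rotation": [0,0,0],"delta_pos": [0,0,0.002],"grip": 0.05},
    {"rotation": [0,0,0],"delta_pos": [0,0,0.004],"grip": 0.05},
    {"rotation": [0,0,0],"delta_pos": [0,0,0.004],"grip": 0.05},
  ],
)

```text
time: 19.25
tool_pos: [0.4407, -0.0101, 0.0032]
orientation: [-180.0, 0.0, 43.0]
wrist_force: [-0.0, -0.3, 0.2]
grip_width: 0.535
grip_force: 0.0
```

Request:
send_rows(
  moves=[
    {"rotation": [0,0,0],"delta_pos": [0,0,0.001],"grip": 0.05},
    {"rotation": [0,0,0],"delta_pos": [0,0,0.002],"grip": 0.05},
    {"rotation": [0,0,0],"delta_pos": [0,0,0.002],"grip": 0.05},
  ],
)

```text
time: 19.55
tool_pos: [0.4407, -0.0101, 0.0013]
orientation: [-180.0, 0.0, 43.0]
wrist_force: [0.5, 1.1, -0.6]
grip_width: 0.536
grip_force: 0.0
```

Request:
send_rows(
  moves=[
    {"rotation": [0,0,0],"delta_pos": [0,0,0],"grip": 0.0},
    {"rotation": [0,0,0],"delta_pos": [0,0,0],"grip": 0.0},
    {"rotation": [0,0,0],"delta_pos": [0,0,0],"grip": 0.0},
    {"rotation": [0,0,0],"delta_pos": [0,0,0],"grip": 0.0},
    {"rotation": [0,0,0],"delta_pos": [0,0,0],"grip": 0.0},
    {"rotation": [0,0,0],"delta_pos": [0,0,0],"grip": 0.0},
    {"rotation": [0,0,0],"delta_pos": [0,0,0],"grip": 0.0},
    {"rotation": [0,0,0],"delta_pos": [0,0,0],"grip": 0.0},
  ],
)

```text
time: 20.35
tool_pos: [0.4407, -0.0101, 0.0013]
orientation: [-180.0, 0.0, 43.0]
wrist_force: [-0.2, -0.7, -0.4]
grip_width: 0.129
grip_force: 30.0
```

Bar gripped at 12 mm with 30 N. Lifting and carrying it over the red rack.

Request:
send_rows(
  moves=[
    {"rotation": [0,0,0],"delta_pos": [0,0,-0.015],"grip": 0.0},
    {"rotation": [0,0,0],"delta_pos": [0,0,-0.04],"grip": 0.0},
    {"rotation": [0,0,0],"delta_pos": [0,0,-0.07],"grip": 0.0},
    {"rotation": [0,0,0],"delta_pos": [0,0,-0.095],"grip": 0.0},
    {"rotation": [0,0,0.05],"delta_pos": [-0.001,0.01,-0.1],"grip": 0.0},
    {"rotation": [0,0,0.12],"delta_pos": [-0.003,0.03,-0.1],"grip": 0.0},
    {"rotation": [0,0,0.2],"delta_pos": [-0.005,0.055,-0.1],"grip": 0.0},
    {"rotation": [0,0,0.28],"delta_pos": [-0.008,0.085,-0.1],"grip": 0.0},
    {"rotation": [0,0,0.36],"delta_pos": [-0.011,0.115,-0.1],"grip": 0.0},
    {"rotation": [0,0,0.44],"delta_pos": [-0.014,0.145,-0.1],"grip": 0.0},
    {"rotation": [0,0,0.52],"delta_pos": [-0.017,0.175,-0.1],"grip": 0.0},
    {"rotation": [0,0,0.6],"delta_pos": [-0.019,0.205,-0.1],"grip": 0.0},
    {"rotation": [0,0,0.68],"delta_pos": [-0.022,0.235,-0.1],"grip": 0.0},
    {"rotation": [0,0,0.73],"delta_pos": [-0.025,0.265,-0.1],"grip": 0.0},
    {"rotation": [0,0,0.75],"delta_pos": [-0.027,0.29,-0.1],"grip": 0.0},
    {"rotation": [0,0,0.75],"delta_pos": [-0.0285,0.305,-0.1],"grip": 0.0},
    {"rotation": [0,0,0.75],"delta_pos": [-0.0291,0.311,-0.1],"grip": 0.0},
    {"rotation": [0,0,0.75],"delta_pos": [-0.0291,0.311,-0.1],"grip": 0.0},
    {"rotation": [0,0,0.75],"delta_pos": [-0.0291,0.311,-0.1],"grip": 0.0},
  ],
)

```text
time: 22.25
tool_pos: [0.631, -0.2569, 0.1011]
orientation: [-180.0, 0.0, 0.0]
wrist_force: [-0.1, 0.4, -1.4]
grip_width: 0.122
grip_force: 30.0
```

Run:
```python
from h import *
o=env.get_obs(); print(o['tool_pos'],o['orientation'],o['grip_width'])
z=o['tool_pos'][2]-.0013
# held cover roof/bar: rectify at its own height; rack caps below
for n in('scene','side','wrist'):
    im=imaging.read_camera(n);i=imaging.camera_info(n)
    print(n,describe(mask(rect(im,i,z+.023,o['tool_pos'][:2]),'white'),o['tool_pos'][:2]))
W=[cv2.resize(imaging.read_camera(n)[y:y+120,x:x+120],(400,400),interpolation=2) for n,y,x in(('scene',130,190),('side',210,360))]
cv2.imwrite('pics/c9.png',np.hstack(W))
```

```text
[ 0.63095914 -0.25690326  0.10113561] [-1.79976825e+02  3.68571491e-02  5.35096189e-03] 0.12217520311259594
scene (array([ 0.66055798, -0.25741511]), [35.64165115356445, 69.12559509277344], np.float32(-89.246155))
side (array([ 0.60945914, -0.23465326]), [20.5, 35.0], np.float32(0.0))
wrist (array([ 0.66845914, -0.23440326]), [84.0, 114.0], np.float32(-90.0))
```

View pics/c9.png

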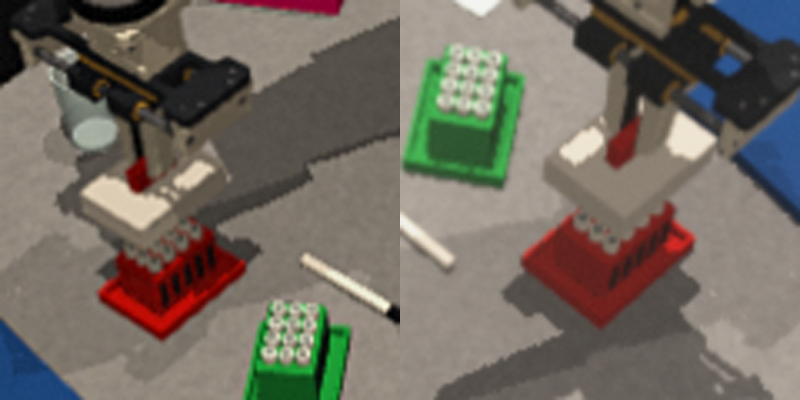

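The cover hangs level and square over the red rack, so I'm lowering it.

Request:
send_rows(
  moves=[
    {"rotation": [0,0,0],"delta_pos": [0,0.0005,0.01],"grip": 0.0},
    {"rotation": [0,0,0],"delta_pos": [0,0.0005,0.02],"grip": 0.0},
    {"rotation": [0,0,0],"delta_pos": [0,0.0005,0.03],"grip": 0.0},
    {"rotation": [0,0,0],"delta_pos": [0,0.0005,0.04],"grip": 0.0},
    {"rotation": [0,0,0],"delta_pos": [0,0.0005,0.048],"grip": 0.0},
    {"rotation": [0,0,0],"delta_pos": [0,0.0005,0.055],"grip": 0.0},
    {"rotation": [0,0,0],"delta_pos": [0,0.0005,0.06],"grip": 0.0},
    {"rotation": [0,0,0],"delta_pos": [0,0.0005,0.0625],"grip": 0.0},
    {"rotation": [0,0,0],"delta_pos": [0,0.0005,0.0625],"grip": 0.0},
  ],
)

```text
time: 23.4
tool_pos: [0.6315, -0.2581, 0.0389]
orientation: [180.0, -0.0, -0.0]
wrist_force: [-0.1, 0.5, -1.3]
grip_width: 0.13
grip_force: 30.0
```

Request:
send_rows(
  moves=[
    {"rotation": [0,0,0],"delta_pos": [0,0,0],"grip": 0.025},
    {"rotation": [0,0,0],"delta_pos": [0,0,0],"grip": 0.05},
    {"rotation": [0,0,0],"delta_pos": [0,0,0],"grip": 0.05},
    {"rotation": [0,0,0],"delta_pos": [0,0,0],"grip": 0.05},
    {"rotation": [0,0,0],"delta_pos": [0,0,0],"grip": 0.05},
    {"rotation": [0,0,0],"delta_pos": [0,0,0],"grip": 0.05},
    {"rotation": [0,0,0],"delta_pos": [0,0,-0.03],"grip": 0.05},
    {"rotation": [0,0,0],"delta_pos": [0,0,-0.07],"grip": 0.05},
    {"rotation": [0,0,0],"delta_pos": [0,0,-0.11],"grip": 0.093},
    {"rotation": [0,0,0],"delta_pos": [0,0,-0.11],"grip": 0.093},
  ],
)

```text
time: 24.4
tool_pos: [0.6339, -0.2592, 0.1551]
orientation: [179.8, -0.5, -0.0]
wrist_force: [1.0, -0.9, 1.2]
grip_width: 0.661
grip_force: 0.0
```

```bash
python3 m.py | grep -E "tube|jar|dish|cup"
python3 - <<'E'
from h import *
i=imaging.camera_info('scene'); j=imaging.camera_info('side')
print('bottle',onplane((480,336),i,0), onplane((216,160),j,0))
im=imaging.read_camera('scene'); c=onplane((355,212),i,.06)[:2]
for n in('scene','side'):
    k=imaging.camera_info(n); f=imaging.read_camera(n)
    print(n,'cover bar now',describe(mask(rect(f,k,.082,(.6313,-.2576)),'red')&1,(.6313,-.2576)), describe(mask(rect(f,k,.060,(.6313,-.2576)),'white'),(.6313,-.2576)))
E
```

```text
tube |both [0.4417 0.1728] [29. 30.] 0.0 |sc [0.4497 0.1784] [33. 49.] 29.7 |si [0.4478 0.1465] [65. 75.] -40.5 |wr -
jar |both [0.4578 0.342 ] [46. 49.] -20.6 |sc [0.4631 0.3452] [49. 60.] 26.6 |si [0.454  0.3339] [49. 64.] 67.2 |wr -
dish |both [0.6397 0.0953] [82. 83.] 10.0 |sc [0.6431 0.0987] [85. 93.] 36.9 |si [0.6365 0.0914] [84. 93.] 45.0 |wr [0.6353 0.0522] [15. 60.] -12.8
cup |both [0.6329 0.2583] [62. 62.] 0.0 |sc [0.6461 0.2661] [65. 92.] 26.6 |si [0.6206 0.2393] [ 65. 108.] 57.2 |wr -
bottle [0.56513989 0.4592735  0.        ] [0.54332774 0.42833457 0.        ]
scene cover bar now (array([ 0.63733649, -0.25091892]), [28.432445526123047, 53.28074264526367], np.float32(-3.0664673)) (array([ 0.65307667, -0.25873281]), [54.350528717041016, 70.68965148925781], np.float32(87.049225))
side cover bar now (array([ 0.6247856 , -0.26407249]), [18.367223739624023, 55.24053192138672], np.float32(1.0609131)) (array([ 0.65396515, -0.25496302]), [56.824054718017585, 81.22599029541016], np.float32(87.07927))
```

Request:
send_rows(
  moves=[
    {"rotation": [0,0,-0.785],"delta_pos": [-0.19,-0.431,0],"grip": 0.093},
    {"rotation": [0,0,-0.785],"delta_pos": [-0.19,-0.431,0],"grip": 0.093},
    {"rotation": [0,0,-0.785],"delta_pos": [-0.19,-0.431,0],"grip": 0.093},
    {"rotation": [0,0,-0.785],"delta_pos": [-0.19,-0.431,0],"grip": 0.093},
    {"rotation": [0,0,-0.785],"delta_pos": [-0.19,-0.431,0],"grip": 0.093},
    {"rotation": [0,0,-0.785],"delta_pos": [-0.19,-0.431,0],"grip": 0.093},
    {"rotation": [0,0,-0.785],"delta_pos": [-0.19,-0.431,0],"grip": 0.093},
    {"rotation": [0,0,-0.785],"delta_pos": [-0.19,-0.431,0],"grip": 0.093},
    {"rotation": [0,0,-0.785],"delta_pos": [-0.19,-0.431,0],"grip": 0.093},
    {"rotation": [0,0,-0.785],"delta_pos": [-0.19,-0.431,0],"grip": 0.093},
    {"rotation": [0,0,-0.785],"delta_pos": [-0.19,-0.431,0],"grip": 0.093},
    {"rotation": [0,0,-0.785],"delta_pos": [-0.19,-0.431,0],"grip": 0.093},
    {"rotation": [0,0,-0.785],"delta_pos": [-0.19,-0.431,0],"grip": 0.093},
    {"rotation": [0,0,-0.785],"delta_pos": [-0.19,-0.431,0],"grip": 0.093},
  ],
)

```text
time: 26.1
tool_pos: [0.4419, 0.172, 0.1486]
orientation: [-180.0, 0.0, 44.9]
wrist_force: [0.5, 0.4, -0.9]
grip_width: 1.001
grip_force: 0.0
```

```bash
python3 m.py | grep -E "rack|cover|bar|green_tray|red_tray|tube"
python3 - <<'E'
from h import *
i=imaging.camera_info('scene');j=imaging.camera_info('side')
a=imaging.read_camera('scene');b=imaging.read_camera('side')
c=(.631,-.2575)
print('cover', describe((mask(rect(a,i,.060,c),'white')|mask(rect(a,i,.06,c),'red'))&(mask(rect(b,j,.060,c),'white')|mask(rect(b,j,.06,c),'red')),c), 'bar',describe(mask(rect(a,i,.082,c),'red')&mask(rect(b,j,.082,c),'red'),c))
o=env.get_obs();print(o['tool_pos'],o['orientation'])
E
```

```text
red_rack |both - |sc [ 0.6518 -0.2237] [82. 94.] 0.0 |si [ 0.6471 -0.2504] [18. 56.] 0.0 |wr -
red_tray |both [ 0.6659 -0.2353] [19. 45.] 0.0 |sc [ 0.6349 -0.2518] [ 84. 107.] -0.4 |si [ 0.6294 -0.2583] [ 79. 107.] 0.0 |wr -
green_rack |both [ 0.6236 -0.0912] [19. 55.] 43.6 |sc [ 0.6671 -0.0835] [ 86. 131.] 40.3 |si [ 0.6198 -0.126 ] [ 86. 120.] 36.9 |wr [ 0.6163 -0.0388] [46. 68.] 57.9
green_tray |both [ 0.6515 -0.1128] [ 54. 104.] 33.5 |sc [ 0.6391 -0.1082] [ 75. 128.] 33.7 |si [ 0.6446 -0.1071] [ 72. 109.] 33.7 |wr [ 0.6407 -0.0805] [51. 79.] 35.2
bar |both - |sc - |si - |wr -
cover |both - |sc - |si [0.5222 0.0039] [6. 9.] -90.0 |wr -
tube |both [0.4412 0.1723] [29. 31.] 2.7 |sc [0.4493 0.1783] [33. 50.] 31.0 |si [0.4479 0.1463] [65. 75.] -40.5 |wr [0.4436 0.1756] [33. 36.] 51.3
cover (array([ 0.63149998, -0.25924999]), [70.49998474121094, 94.99998474121094], np.float32(0.0)) bar (array([ 0.6315 , -0.25925]), [8.5, 41.0], np.float32(0.0))
[0.44164668 0.17262438 0.1487994 ] [-1.79998025e+02  2.87490747e-03  4.49267622e+01]
```

The cover is seated square on the red rack. Next, the tube.

Request:
send_rows(
  moves=[
    {"rotation": [0,0,0],"delta_pos": [0.001,0,0.03],"grip": 0.093},
    {"rotation": [0,0,0],"delta_pos": [0.001,0,0.06],"grip": 0.093},
    {"rotation": [0,0,0],"delta_pos": [0.001,0,0.09],"grip": 0.093},
    {"rotation": [0,0,0],"delta_pos": [0.001,0,0.11],"grip": 0.093},
    {"rotation": [0,0,0],"delta_pos": [0.001,0,0.1235],"grip": 0.093},
    {"rotation": [0,0,0],"delta_pos": [0.001,0,0.1235],"grip": 0.093},
    {"rotation": [0,0,0],"delta_pos": [0.001,0,0.1235],"grip": 0.05},
    {"rotation": [0,0,0],"delta_pos": [0.001,0,0.1235],"grip": 0.04},
    {"rotation": [0,0,0],"delta_pos": [0.001,0,0.1235],"grip": 0.03},
    {"rotation": [0,0,0],"delta_pos": [0.001,0,0.1235],"grip": 0.02},
    {"rotation": [0,0,0],"delta_pos": [0.001,0,0.1235],"grip": 0.01},
    {"rotation": [0,0,0],"delta_pos": [0.001,0,0.1235],"grip": 0.0},
    {"rotation": [0,0,0],"delta_pos": [0.001,0,0.1235],"grip": 0.0},
    {"rotation": [0,0,0],"delta_pos": [0.001,0,0.1235],"grip": 0.0},
    {"rotation": [0,0,0],"delta_pos": [0.001,0,0.1235],"grip": 0.0},
    {"rotation": [0,0,0],"delta_pos": [0.001,0,0.1235],"grip": 0.0},
  ],
)

```text
time: 27.95
tool_pos: [0.4422, 0.1737, 0.0253]
orientation: [180.0, 0.0, 45.0]
wrist_force: [-0.2, 0.1, -0.2]
grip_width: 0.361
grip_force: 30.0
```

Request:
send_rows(
  moves=[
    {"rotation": [0,0,0],"delta_pos": [0,0,-0.01],"grip": 0.0},
    {"rotation": [0,0,0],"delta_pos": [0,0,-0.03],"grip": 0.0},
    {"rotation": [0,0,0],"delta_pos": [0,0,-0.055],"grip": 0.0},
    {"rotation": [0,0,0],"delta_pos": [0,0,-0.07],"grip": 0.0},
    {"rotation": [0,0,0],"delta_pos": [0.01,0.004,-0.075],"grip": 0.0},
    {"rotation": [0,0,0],"delta_pos": [0.025,0.01,-0.075],"grip": 0.0},
    {"rotation": [0,0,0],"delta_pos": [0.045,0.018,-0.075],"grip": 0.0},
    {"rotation": [0,0,0],"delta_pos": [0.065,0.025,-0.075],"grip": 0.0},
    {"rotation": [0,0,0],"delta_pos": [0.085,0.033,-0.075],"grip": 0.0},
    {"rotation": [0,0,0],"delta_pos": [0.105,0.041,-0.075],"grip": 0.0},
    {"rotation": [0,0,0],"delta_pos": [0.125,0.049,-0.075],"grip": 0.0},
    {"rotation": [0,0,0],"delta_pos": [0.145,0.056,-0.075],"grip": 0.0},
    {"rotation": [0,0,0],"delta_pos": [0.165,0.064,-0.075],"grip": 0.0},
    {"rotation": [0,0,0],"delta_pos": [0.18,0.07,-0.075],"grip": 0.0},
    {"rotation": [0,0,0],"delta_pos": [0.19,0.074,-0.075],"grip": 0.0},
    {"rotation": [0,0,0],"delta_pos": [0.1947,0.0755,-0.075],"grip": 0.0},
    {"rotation": [0,0,0],"delta_pos": [0.1947,0.0755,-0.075],"grip": 0.0},
    {"rotation": [0,0,0],"delta_pos": [0.1947,0.0755,-0.075],"grip": 0.0},
  ],
)

```text
time: 29.75
tool_pos: [0.6329, 0.2577, 0.1005]
orientation: [-180.0, 0.0, 45.0]
wrist_force: [0.7, 0.7, -0.8]
grip_width: 0.362
grip_force: 30.0
```

Run:
```python
from h import *
o=env.get_obs(); t=o['tool_pos'];print(t,o['grip_width'],o['wrist_force'])
ims={n:(imaging.read_camera(n),imaging.camera_info(n)) for n in('scene','side')}
for n in ims: print(n,[describe(mask(rect(*ims[n],z,t[:2]),'blue'),t[:2]) for z in(.19,.045)])
W=[cv2.resize(ims[n][0][y:y+130,x:x+130],(400,400),interpolation=2) for n,y,x in(('scene',210,330),('side',100,215))]
cv2.imwrite('pics/c10.png',np.hstack(W))
```

```text
[0.63287007 0.25771057 0.10050801] 0.36176752512460864 [ 0.74860281  0.72440094 -0.8311229 ]
scene [(array([0.64524507, 0.26758558]), [30.05203628540039, 35.35533905029297], np.float32(-45.0)), (array([0.64825531, 0.26819396]), [65.44795227050781, 86.49314880371094], np.float32(31.660751))]
side [(array([0.6246275 , 0.24663631]), [32.71728134155274, 56.42851638793945], np.float32(50.7106)), (array([0.61752029, 0.23778169]), [64.43927001953125, 102.80723571777344], np.float32(52.549408))]
```

View pics/c10.png

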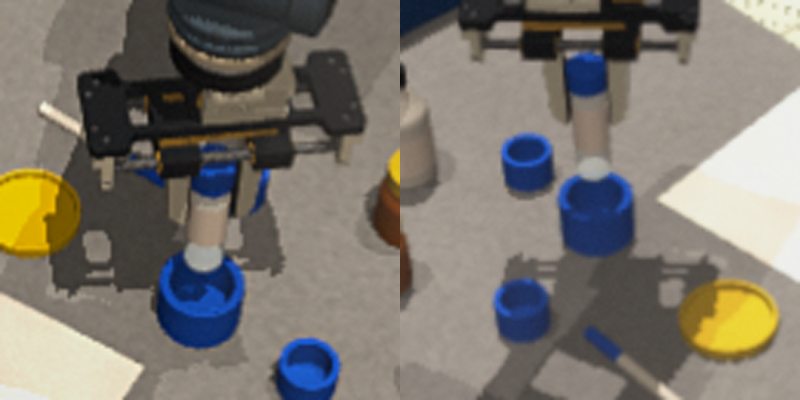

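The tube hangs vertical and centred over the large cup in both views. Inserting it.

Request:
send_rows(
  moves=[
    {"rotation": [0,0,0],"delta_pos": [0,0,0.01],"grip": 0.0},
    {"rotation": [0,0,0],"delta_pos": [0,0,0.02],"grip": 0.0},
    {"rotation": [0,0,0],"delta_pos": [0,0,0.028],"grip": 0.0},
    {"rotation": [0,0,0],"delta_pos": [0,0,0.034],"grip": 0.0},
    {"rotation": [0,0,0],"delta_pos": [0,0,0.04],"grip": 0.0},
    {"rotation": [0,0,0],"delta_pos": [0,0,0.046],"grip": 0.0},
    {"rotation": [0,0,0],"delta_pos": [0,0,0.052],"grip": 0.0},
    {"rotation": [0,0,0],"delta_pos": [0,0,0.058],"grip": 0.0},
    {"rotation": [0,0,0],"delta_pos": [0,0,0.064],"grip": 0.0},
    {"rotation": [0,0,0],"delta_pos": [0,0,0.068],"grip": 0.0},
    {"rotation": [0,0,0],"delta_pos": [0,0,0.0685],"grip": 0.0},
    {"rotation": [0,0,0],"delta_pos": [0,0,0.0685],"grip": 0.0},
  ],
)

```text
time: 31.05
tool_pos: [0.6333, 0.2579, 0.0318]
orientation: [180.0, 0.0, 45.0]
wrist_force: [-0.8, -0.1, -0.2]
grip_width: 0.359
grip_force: 30.0
```

Request:
send_rows(
  moves=[
    {"rotation": [0,0,0],"delta_pos": [0,0,0],"grip": 0.05},
    {"rotation": [0,0,0],"delta_pos": [0,0,0],"grip": 0.093},
    {"rotation": [0,0,0],"delta_pos": [0,0,0],"grip": 0.093},
    {"rotation": [0,0,0],"delta_pos": [0,0,0],"grip": 0.093},
    {"rotation": [0,0,0],"delta_pos": [0,0,0],"grip": 0.093},
    {"rotation": [0,0,0],"delta_pos": [0,0,0],"grip": 0.093},
    {"rotation": [0,0,0],"delta_pos": [0,0,-0.03],"grip": 0.093},
    {"rotation": [0,0,0],"delta_pos": [0,0,-0.07],"grip": 0.093},
    {"rotation": [0,0,0],"delta_pos": [0,0,-0.12],"grip": 0.093},
    {"rotation": [0,0,0],"delta_pos": [0,0,-0.12],"grip": 0.093},
    {"rotation": [0,0,0],"delta_pos": [-0.0647,-0.1835,-0.12],"grip": 0.093},
    {"rotation": [0,0,0],"delta_pos": [-0.0647,-0.1835,-0.12],"grip": 0.093},
    {"rotation": [0,0,0],"delta_pos": [-0.0647,-0.1835,-0.12],"grip": 0.093},
    {"rotation": [0,0,0],"delta_pos": [-0.0647,-0.1835,-0.12],"grip": 0.093},
    {"rotation": [0,0,0],"delta_pos": [-0.0647,-0.1835,-0.12],"grip": 0.093},
    {"rotation": [0,0,0],"delta_pos": [-0.0647,-0.1835,-0.12],"grip": 0.093},
    {"rotation": [0,0,0],"delta_pos": [-0.0647,-0.1835,-0.12],"grip": 0.093},
  ],
)

```text
time: 32.75
tool_pos: [0.4587, 0.3417, 0.1518]
orientation: [180.0, -0.0, 44.9]
wrist_force: [0.6, -0.5, 0.6]
grip_width: 0.997
grip_force: 0.0
```

```bash
python3 m.py | grep -E "jar|dish"
python3 - <<'E'
from h import *
o=env.get_obs(); print(o['tool_pos'],o['orientation'])
c=(.633,.258); A=[mask(rect(imaging.read_camera(n),imaging.camera_info(n),.121,c),'blue') for n in('scene','side')]
for m in(A[0]&A[1],A[0],A[1]): print('tube',describe(m,c))
E
```

```text
jar |both [0.4575 0.3416] [46. 49.] -18.4 |sc [0.4626 0.3452] [49. 60.] 29.1 |si [0.4542 0.334 ] [49. 64.] 67.2 |wr [0.4591 0.3439] [48. 48.] -90.0
dish |both [0.6398 0.0953] [82. 84.] 9.5 |sc [0.6436 0.0984] [85. 93.] 32.0 |si [0.6365 0.0914] [84. 93.] 45.0 |wr [0.6407 0.1043] [75. 89.] -45.6
[0.45872088 0.34142682 0.15157229] [1.79997882e+02 7.76267354e-03 4.48916778e+01]
tube (array([0.62757809, 0.25719888]), [30.45592498779297, 41.12773513793946], np.float32(-4.159668))
tube (array([0.60909093, 0.25976882]), [46.34602737426758, 106.99263763427734], np.float32(11.689369))
tube (array([0.62486405, 0.24759568]), [32.48523712158203, 53.93930435180664], np.float32(46.332214))
```

Request:
send_rows(
  moves=[
    {"rotation": [0,0,0],"delta_pos": [0.001,0,0.04],"grip": 0.093},
    {"rotation": [0,0,0],"delta_pos": [0.001,0,0.08],"grip": 0.093},
    {"rotation": [0,0,0],"delta_pos": [0.001,0,0.11],"grip": 0.093},
    {"rotation": [0,0,0],"delta_pos": [0.001,0,0.13],"grip": 0.093},
    {"rotation": [0,0,0],"delta_pos": [0.001,0,0.15],"grip": 0.093},
    {"rotation": [0,0,0],"delta_pos": [0.001,0,0.16],"grip": 0.093},
    {"rotation": [0,0,0],"delta_pos": [0.001,0,0.16],"grip": 0.093},
    {"rotation": [0,0,0],"delta_pos": [0.001,0,0.16],"grip": 0.07},
    {"rotation": [0,0,0],"delta_pos": [0.001,0,0.16],"grip": 0.06},
    {"rotation": [0,0,0],"delta_pos": [0.001,0,0.16],"grip": 0.05},
    {"rotation": [0,0,0],"delta_pos": [0.001,0,0.16],"grip": 0.03},
    {"rotation": [0,0,0],"delta_pos": [0.001,0,0.16],"grip": 0.0},
    {"rotation": [0,0,0],"delta_pos": [0.001,0,0.16],"grip": 0.0},
    {"rotation": [0,0,0],"delta_pos": [0.001,0,0.16],"grip": 0.0},
    {"rotation": [0,0,0],"delta_pos": [0.001,0,0.16],"grip": 0.0},
  ],
)

```text
time: 34.5
tool_pos: [0.4586, 0.3428, -0.0079]
orientation: [180.0, -0.0, 45.0]
wrist_force: [-1.2, -0.6, 4.2]
grip_width: 0.572
grip_force: 30.0
```

Request:
send_rows(
  moves=[
    {"rotation": [0,0,0],"delta_pos": [0,0,-0.01],"grip": 0.0},
    {"rotation": [0,0,0],"delta_pos": [0,0,-0.03],"grip": 0.0},
    {"rotation": [0,0,0],"delta_pos": [0,0,-0.055],"grip": 0.0},
    {"rotation": [0,0,0],"delta_pos": [0,0,-0.07],"grip": 0.0},
    {"rotation": [0,0,0],"delta_pos": [-0.002,0.015,-0.075],"grip": 0.0},
    {"rotation": [0,0,0],"delta_pos": [-0.006,0.04,-0.075],"grip": 0.0},
    {"rotation": [0,0,0],"delta_pos": [-0.01,0.065,-0.075],"grip": 0.0},
    {"rotation": [0,0,0],"delta_pos": [-0.014,0.09,-0.075],"grip": 0.0},
    {"rotation": [0,0,0],"delta_pos": [-0.018,0.115,-0.075],"grip": 0.0},
    {"rotation": [0,0,0],"delta_pos": [-0.022,0.14,-0.075],"grip": 0.0},
    {"rotation": [0,0,0],"delta_pos": [-0.025,0.165,-0.075],"grip": 0.0},
    {"rotation": [0,0,0],"delta_pos": [-0.029,0.19,-0.075],"grip": 0.0},
    {"rotation": [0,0,0],"delta_pos": [-0.033,0.215,-0.075],"grip": 0.0},
    {"rotation": [0,0,0],"delta_pos": [-0.037,0.24,-0.075],"grip": 0.0},
    {"rotation": [0,0,0],"delta_pos": [-0.041,0.265,-0.075],"grip": 0.0},
    {"rotation": [0,0,0],"delta_pos": [-0.044,0.287,-0.075],"grip": 0.0},
    {"rotation": [0,0,0],"delta_pos": [-0.0466,0.299,-0.075],"grip": 0.0},
    {"rotation": [0,0,0],"delta_pos": [-0.0466,0.3031,-0.075],"grip": 0.0},
    {"rotation": [0,0,0],"delta_pos": [-0.0466,0.3031,-0.075],"grip": 0.0},
  ],
)

```text
time: 36.4
tool_pos: [0.6396, 0.095, 0.0664]
orientation: [-180.0, 0.0, 44.9]
wrist_force: [-0.1, 0.5, -1.9]
grip_width: 0.574
grip_force: 30.0
```

Request:
send_rows(
  moves=[
    {"rotation": [0,0,0],"delta_pos": [0,0,0.015],"grip": 0.0},
    {"rotation": [0,0,0],"delta_pos": [0,0,0.03],"grip": 0.0},
    {"rotation": [0,0,0],"delta_pos": [0,0,0.045],"grip": 0.0},
    {"rotation": [0,0,0],"delta_pos": [0,0,0.055],"grip": 0.0},
    {"rotation": [0,0,0],"delta_pos": [0,0,0.062],"grip": 0.0},
    {"rotation": [0,0,0],"delta_pos": [0,0,0.067],"grip": 0.0},
    {"rotation": [0,0,0],"delta_pos": [0,0,0.069],"grip": 0.0},
    {"rotation": [0,0,0],"delta_pos": [0,0,0.069],"grip": 0.0},
    {"rotation": [0,0,0],"delta_pos": [0,0,0.069],"grip": 0.07},
    {"rotation": [0,0,0],"delta_pos": [0,0,0.069],"grip": 0.093},
    {"rotation": [0,0,0],"delta_pos": [0,0,0.069],"grip": 0.093},
    {"rotation": [0,0,0],"delta_pos": [0,0,0.069],"grip": 0.093},
    {"rotation": [0,0,0],"delta_pos": [0,0,0.069],"grip": 0.093},
    {"rotation": [0,0,0],"delta_pos": [0,0,0.069],"grip": 0.093},
    {"rotation": [0,0,0],"delta_pos": [0,0,0.03],"grip": 0.093},
    {"rotation": [0,0,0],"delta_pos": [0,0,-0.02],"grip": 0.093},
    {"rotation": [0,0,0],"delta_pos": [0,0,-0.07],"grip": 0.093},
    {"rotation": [0,0,0],"delta_pos": [0,0,-0.11],"grip": 0.093},
    {"rotation": [0,0,0],"delta_pos": [0,0,-0.11],"grip": 0.093},
  ],
)

```text
time: 38.3
tool_pos: [0.6425, 0.0956, 0.1833]
orientation: [179.6, -0.4, 45.0]
wrist_force: [0.7, -0.3, -0.8]
grip_width: 1.002
grip_force: 0.0
```

Request:
send_rows(
  moves=[
    {"rotation": [0,0,0],"delta_pos": [-0.2,-0.14,0],"grip": 0.093},
    {"rotation": [0,0,0],"delta_pos": [-0.2,-0.14,0],"grip": 0.093},
    {"rotation": [0,0,0],"delta_pos": [-0.2,-0.14,0],"grip": 0.093},
    {"rotation": [0,0,0],"delta_pos": [-0.2,-0.14,0],"grip": 0.093},
    {"rotation": [0,0,0],"delta_pos": [-0.2,-0.14,0],"grip": 0.093},
    {"rotation": [0,0,0],"delta_pos": [-0.2,-0.14,0],"grip": 0.093},
    {"rotation": [0,0,0],"delta_pos": [-0.2,-0.14,0],"grip": 0.093},
    {"rotation": [0,0,0],"delta_pos": [-0.2,-0.14,0],"grip": 0.093},
    {"rotation": [0,0,0],"delta_pos": [-0.2,-0.14,0],"grip": 0.093},
  ],
)

```text
time: 39.2
tool_pos: [0.4002, 0.0531, 0.1766]
orientation: [-180.0, 0.0, 45.0]
wrist_force: [0.4, -0.3, 1.0]
grip_width: 0.999
grip_force: 0.0
```

Run:
```python
from h import *
o=env.get_obs(); print(o['time'],o['tool_pos'],o['grip_width'])
I={n:(imaging.read_camera(n),imaging.camera_info(n)) for n in('scene','side')}
def chk(nm,c,z,f,clip=None):
    A=[f(rect(*I[n],z,c)) for n in I]
    if clip: 
        k=np.zeros_like(A[0]); cv2.circle(k,(160,160),int(clip/S),1,-1); A=[a&k for a in A]
    for l,m in(('both',A[0]&A[1]),('sc',A[0]),('si',A[1])):
        d=describe(m,c); print(nm,l,None if d is None else (np.round(d[0],4),np.round(d[1]),round(float(d[2]),1)))
chk('jar cap',(.64,.0955),.080,lambda b:mask(b,'yellow'),.03)
h=lambda b:((cv2.cvtColor(b,cv2.COLOR_BGR2HSV)[...,0]<16)&(cv2.cvtColor(b,cv2.COLOR_BGR2HSV)[...,1]>90)).astype(np.uint8)
chk('jar body',(.64,.0955),.035,h,.06)
chk('tube cap',(.633,.258),.121,lambda b:mask(b,'blue'),.026)
chk('tube label(z.075)',(.633,.258),.075,lambda b:1-mask(b,'blue'),.03)
wc=lambda b:cv2.morphologyEx(mask(b,'white'),cv2.MORPH_CLOSE,np.ones((25,25)))
chk('green caps',(.644,-.107),.057,wc,.055)
chk('green block',(.644,-.107),.049,lambda b:cv2.morphologyEx(mask(b,'green')|mask(b,'white'),cv2.MORPH_CLOSE,np.ones((25,25))),.05)
chk('cover',(.631,-.258),.06,lambda b:mask(b,'white')|mask(b,'red'),.07)
```

```text
39.2 [0.40020995 0.05310021 0.1766085 ] 0.999488470221497
jar cap both (array([0.6383, 0.0935]), array([46., 46.]), -90.0)
jar cap sc (array([0.6418, 0.0963]), array([49., 56.]), 45.0)
jar cap si (array([0.6373, 0.0908]), array([48., 49.]), 45.0)
jar body both (array([0.6555, 0.0779]), array([31., 34.]), 85.7)
jar body sc (array([0.6491, 0.1011]), array([54., 63.]), 37.2)
jar body si (array([0.6296, 0.0838]), array([54., 73.]), 45.4)
tube cap both (array([0.6301, 0.2574]), array([30., 37.]), -14.0)
tube cap sc (array([0.6327, 0.2596]), array([36., 52.]), 12.3)
tube cap si (array([0.6298, 0.2528]), array([32., 40.]), 47.7)
tube label(z.075) both (array([0.6307, 0.2547]), array([52., 59.]), -26.2)
tube label(z.075) sc (array([0.6354, 0.2593]), array([54., 60.]), -60.8)
tube label(z.075) si (array([0.6317, 0.2563]), array([56., 60.]), -38.2)
green caps both (array([ 0.6429, -0.1074]), array([36., 61.]), 34.9)
green caps sc (array([ 0.6427, -0.1066]), array([36., 61.]), 33.5)
green caps si (array([ 0.6508, -0.0932]), array([77., 90.]), 14.7)
green block both (array([ 0.6446, -0.0959]), array([73., 88.]), 30.5)
green block sc (array([ 0.6436, -0.0958]), array([73., 88.]), 33.0)
green block si (array([ 0.6444, -0.1083]), array([ 97., 100.]), 19.0)
cover both (array([ 0.6313, -0.2593]), array([70., 96.]), 0.0)
cover sc (array([ 0.6305, -0.2598]), array([72., 97.]), 0.0)
cover si (array([ 0.639 , -0.2551]), array([ 80., 111.]), -0.3)
```

All four pieces and the cover measure within about 3 mm of their targets, and the arm is clear. Handing in.

```bash
python3 -c "
from station import workorder
print(workorder.finish_job())"
```

```text
the job is handed in; nothing more can be done
None
```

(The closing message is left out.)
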